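# Clamp, sleeve and trim a control unit on the test bench

## Task

Wind the red-handled crank wheel counter-clockwise until the yellow jaw has pushed the white control unit fully home against the dark stop and holds it there. Then push each coloured sleeve standing ready on the bench fully down, flange first, onto the port of its own colour on the unit (there may be fewer sleeves than ports). Last, with the sleeves on, turn the two black knobs of the grey console little by little until each red pointer lines up with its green mark; leave the other things on the bench alone.

Things in the scene. Friction and masses are not known exactly. Their poses are not given: they have to be found in the camera images.
- fixture: Fixed clamping fixture: aluminium base plate 130 x 400 mm, 12 mm thick. Origin: underside, z up; its long direction is y. Dark steel stop at its +y end, face at y = +165 mm; a yellow jaw slides along y; blue gearbox (62 mm high) with a black crank wheel at its -y end. Two rails (to z = 24 mm) guide the controller along y.
- controller: White loose control unit lying in the fixture between jaw and stop, 70 mm (x) x 160 mm (y) x 45 mm high, 0.45 kg, a green circuit strip along its -x side of the top. Origin: centre of its underside; axes parallel to the fixture's. Home against the stop, its origin is at fixture y = +85 mm (x 0, z 12).
- jaw_face (a point): Middle of the pushing face of the yellow jaw, 34 mm above the table. With the controller clamped home it is at fixture y = +5 mm; jaw top 55 mm above the table.
- crank_grip (a point): Middle of the red crank handle, 106 mm above the table: a freely spinning upright pin 22 mm across, from 80 to 126 mm, 45 mm from the wheel's axis; grip it from above and lead it round without turning the gripper. Wheel: black, 116 mm across, upright axis at fixture x 0, y -155 mm, top at 78 mm. Each rad counter-clockwise from above moves the jaw 8 mm towards the stop; it stays where left.
- console: Fixed grey trim console 170 mm (x) x 210 mm (y) x 50 mm high, with two black knobs on the top and beyond each a white scale with a red pointer. Origin: centre of its underside; the knobs are on its -x side, left is +y.
- sleeve_red: Rigid red plastic sleeve (tube 40 mm outside) with a steel foot flange 50 mm across and 10 mm thick, 27 mm inside throughout, 60 mm tall in all, 0.16 kg, standing on its flange on the bench at the start; origin at the centre of its flange underside, z along its axis. It may be absent.
- port_red (a point): Foot of the red port on the controller's top, 45 mm above the controller's underside (57 mm above the table): an aluminium spigot 24 mm across and 45 mm tall with a tapered tip (last 8 mm) and a red spot on top and red disc round its foot. The ports stand 56 mm apart along the controller's y.
- sleeve_yellow: Rigid yellow plastic sleeve (tube 40 mm outside) with a steel foot flange 50 mm across and 10 mm thick, 27 mm inside throughout, 60 mm tall in all, 0.16 kg, standing on its flange on the bench at the start; origin at the centre of its flange underside, z along its axis. It may be absent.
- port_yellow (a point): Foot of the yellow port on the controller's top, 45 mm above the controller's underside (57 mm above the table): an aluminium spigot 24 mm across and 45 mm tall with a tapered tip (last 8 mm) and a yellow spot on top and yellow disc round its foot. The ports stand 56 mm apart along the controller's y.
- sleeve_blue: Rigid blue plastic sleeve (tube 40 mm outside) with a steel foot flange 50 mm across and 10 mm thick, 27 mm inside throughout, 60 mm tall in all, 0.16 kg, standing on its flange on the bench at the start; origin at the centre of its flange underside, z along its axis. It may be absent.
- port_blue (a point): Foot of the blue port on the controller's top, 45 mm above the controller's underside (57 mm above the table): an aluminium spigot 24 mm across and 45 mm tall with a tapered tip (last 8 mm) and a blue spot on top and blue disc round its foot. The ports stand 56 mm apart along the controller's y.
- grip_left (a point): On the axis of the left round black knob, 80 mm above the table, the height to grip: 40 mm across, upright axis, from 50 to 92 mm above the table, about 7 rad of turn in all. Each rad clockwise seen from above moves the left pointer 10 mm along the console's +x (away from the knob). It stays by friction where it is left.
- pointer_left (a point): Tip of the left red pointer, a bar 3 mm wide (x) and 22 mm long (y) that slides along the console's x beside its scale, 55 mm above the table; this point lies on the bar's centre line.
- mark_left: Green mark on the left scale, 5 mm wide along the console's x (its own x), 15 mm long; origin at its centre. It starts where the left pointer's tip ends. It is fixed; the pointer is to line up with it.
- grip_right (a point): On the axis of the right round black knob, 80 mm above the table, the height to grip: 40 mm across, upright axis, from 50 to 92 mm above the table, about 7 rad of turn in all. Each rad clockwise seen from above moves the right pointer 10 mm along the console's +x (away from the knob). It stays by friction where it is left.
- pointer_right (a point): Tip of the right red pointer, a bar 3 mm wide (x) and 22 mm long (y) that slides along the console's x beside its scale, 55 mm above the table; this point lies on the bar's centre line.
- mark_right: Green mark on the right scale, 5 mm wide along the console's x (its own x), 15 mm long; origin at its centre. It starts where the right pointer's tip ends. It is fixed; the pointer is to line up with it.
- thermos: Pink thermos bottle 68 mm across, 210 mm tall, origin at the middle of its underside. Not part of the job; leave alone.
- pliers: Red-handled pliers, about 150 mm long, origin at the middle of its underside. Not part of the job; leave alone.
- driver: Orange-handled screwdriver, origin at the middle of its underside. Not part of the job; leave alone.
- connector_a: White connector block 30 x 50 x 22 mm among the sleeves, origin at the middle of its underside. Not part of the job; leave alone.
- connector_b: White connector block 30 x 50 x 22 mm behind, between fixture and console, origin at the middle of its underside. Not part of the job; leave alone.
Mind the look-alikes: they are no part of the job. Of the things that look like the sleeve_blue, take the one that is farthest from the robot's base at the start. Of the things that look like the sleeve_red, take the one that is nearest to the robot's base at the start.

How it is judged (in metres and radians):
On the way, in this order (a step that is already met when the one before it is completed fails the run):
1. the jaw has pushed the unit home against the stop (y of controller in the frame of fixture above 0.0825 m and y of jaw_face in the frame of fixture above 0.0025 m), for 0.2 s.
2. with the unit clamped, every sleeve present is fully down on the port of its colour (all of step 1 and horizontal distance between sleeve_red and port_red below 0.004 m and z of each of sleeve_red, sleeve_yellow, sleeve_blue in the frame of controller below 0.0485 m and angle between each of sleeve_red, sleeve_yellow, sleeve_blue's own z axis and vertical below 0.08 rad and horizontal distance between sleeve_yellow and port_yellow below 0.004 m and horizontal distance between sleeve_blue and port_blue below 0.004 m), for 0.2 s.
3. both pointers line up with their marks (horizontal distance between sleeve_red and port_red below 0.004 m and z of each of sleeve_red, sleeve_yellow, sleeve_blue in the frame of controller below 0.0485 m and angle between each of sleeve_red, sleeve_yellow, sleeve_blue's own z axis and vertical below 0.08 rad and horizontal distance between sleeve_yellow and port_yellow below 0.004 m and horizontal distance between sleeve_blue and port_blue below 0.004 m and x of pointer_left in the frame of mark_left between -0.0025 and 0.0025 m and x of pointer_right in the frame of mark_right between -0.0025 and 0.0025 m), for 0.2 s.
At the end, for the whole second after the job is handed in: The unit is within 2.5 mm of the stop and the jaw within 2.5 mm of its clamped place; every sleeve present stands upright on the port of its colour, within 4 mm sideways and 3.5 mm of the bottom; both pointers are within 2.5 mm of the centre of their marks (pointer centre line inside the mark) (all of step 1 and all of step 3 and linear speed of controller below 0.02 m/s); the robot touches nothing.
It fails at once if one of the other things on the bench is moved more than 40 mm (distance of any of thermos, pliers, driver, connector_a, connector_b from where it was at the start of the episode above 0.04 m).
It fails at once if the thermos is tipped over (angle between thermos's own z axis and vertical above 0.5 rad).
Of sleeve_red, sleeve_yellow, sleeve_blue only 2 to 3 are there at a start; the rules pass over those that are not, and their reading is None.
At some moment in a run one of sleeve_red, sleeve_yellow, sleeve_blue may be knocked a few centimetres aside while the robot is not near it.
It also fails if it takes over 208 s, if anything falls off the work surface, if the arm or the gripper's body presses on something with over 40 N, if the wrist force passes 120 N, or if a joint passes its speed limit or range.

## Robot

A 6-joint arm with a two-finger parallel gripper is mounted at the origin on the work surface. World frame = base frame: x ahead of the robot, y to its left, z up, the work surface at z = 0. Lengths are in mm, angles in rad, forces in N, time in s.
With the tool pointing down it reaches from about 275 to 1000 mm from the base axis. Payload 8.4 kg.
Tool frame: the origin (TCP) lies at the very end of the fingers, on their centre line; the grasp point (between the pads) lies 19 mm behind it; z points along the fingers, y is the line along which they close (so a half turn about z gives the same grasp; the last joint's range is limited). The gripper opens to 85 mm and grips with 20 to 120 N. Pads are 22 mm wide; open, the fingers measure 114 mm over their backs; the gripper's body (76 mm by 85 mm) begins 54 mm behind the grasp point. The pads swing forward as they close: fully open they stand 13 mm farther back than shut.
Start: joints at [-1.28, 0.353, 1.633, -0, 1.155, -0.002], TCP at [180.395, -598.403, 231.281] pointing down, gripper open.
Joint ranges: [-2.63, 2.63], [-0.92, 2.1], [0.06, 2.66], [-1.3, 4.44], [0, 2.69], [-3.02, 3.02]. Speed limits (rad/s): [2.22, 2.22, 2.79, 3.14, 3.14, 3.14].

## Interface

Orientations are given as [roll, pitch, yaw] about the fixed x, y, z axes, in that order (R = Rz(yaw) Ry(pitch) Rx(roll)).
In Python, from rig import telemetry, imaging, r gives the robot as it stands. The module is installed in compiled form; this text tells all that it offers.
- The arm moves only by the tool step_arm, never from a script. Its argument "moves" is a list of rows, each a list of 3 entries, a list of its own where there are three numbers: the turn, a rotation vector about the tool's x, y, z scaled (see below), then the shift along the tool's x, y, z scaled (see below), then the opening, from -1 (shut) to 1 (fully open). A call has 1 to 8 rows; each row is the pose to reach, as a shift and turn from the pose commanded when the call began, along the tool's axes at that moment; what a row does not reach only later rows make up. The controller multiplies each number of a shift by 200 mm and each number of a turn by 45 degrees. A row lasts 1/10 s, in which the tool goes at most 50 mm and 8.59 degrees, less where a joint would pass 70% of its speed; a pose out of reach is approached as far as the arm can. A call with a number of a shift or a turn outside -1 to 1 is refused whole. A call with a gripper value outside its range is refused whole. The fingers move at their own pace and stop on an object; "squeeze" is the grip in N (left out, the last holds). Time passes only in rows, so rows that repeat a pose let the fingers close. It gives the time, the measured TCP pose, the force, the opening and the grip force at its end, in the units of the state.
- telemetry.sense(): the state, without advancing time (a new reading comes with each control period).
- imaging.grab_frame(name): name is "side" or "top"; returns the picture (400x640x3 uint8, red, green, blue); there is no depth.
- imaging.calibration(name): a dict with "fx", "fy", "cx", "cy" (pixels), "cam_to_world" (4x4, takes a point from camera to world coordinates). Camera axes: x right, y up, looking along -z (the intrinsics and any distortion apply to the point x, -y, -z); pixel columns grow to the right and rows downward; lengths in mm; the calibration is good to about 2 mm. A picture is of the moment at which its call begins. calibration takes no time and is no camera call.
- r.sign_off(): hands the job in; it is judged then, once.
Trained networks look in the newest picture that a camera, given by its name, has taken for a name from the list of things; names that differ only in an ending like _2 or _b are one class to them, and where a whole thing is asked for, a point or a joint stands for the part that bears it (a point fixed in the world has none). Each returns a list of dicts, best first, with "conf" (0 to 1); they miss things now and then, are a little off and sometimes report something else, mostly with a low value. They report only what shows in the picture. A call takes as long as a camera call. They do not tell look-alikes from the thing itself.
- imaging.recognise(camera, name): "extent" ([left, top, width, height] in pixels, round what is visible of it).
- imaging.mark_of(camera, name): "xy" ([column, row] in pixels: a listed point, or the origin of a listed thing).
The state is a dict: "clock": time; "qpos": joint angles; "qvel": joint speeds; "joint_efforts": joint torques, N m; "eef_pos": TCP position; "tcp_rot": TCP orientation; "contact_force": force on the tool from outside, world axes, zero at the start; "wrist_torque": the same for the moment, N m; "opening": opening from 0.0 (shut) to 1.0 (fully open); "grasp_force": force on a finger pad.
Only numpy, scipy, OpenCV 4.12 (cv2) and the standard library are available. Lean on these libraries where they do the work, as an engineer would, in place of code of your own. Each camera call takes 0.05 s, during which the arm holds its last target. There are 200 camera calls.

## Working session

There is one attempt and no reset: what is moved stays moved. The work goes in short steps, Python scripts to look and compute and a tool call to move; the robot and the scene stay as the last step left them, time stands still between calls to the robot, and variables do not carry over. Pictures are saved under pics/ and viewed, at most 14 in all, crops included, and the job is handed in when it is done.

Besides the shell and the picture viewer there is one more tool, called after "Call:" as name(argument=value, ...), one argument or row to a line, values as JSON. step_arm: Moves the arm, as the interface text tells. Its arguments: {"type":"object","properties":{"moves":{"type":"array"},"squeeze":{"type":"number"}},"required":["moves"]}

```bash
mkdir -p pics
cat > h.py <<'E'
import numpy as np, cv2
from rig import telemetry, imaging, r
def ray(cam,xy):
    c=imaging.calibration(cam); M=np.array(c["cam_to_world"])
    K=np.array([[c["fx"],0,c["cx"]],[0,c["fy"],c["cy"]],[0,0,1]])
    d=c.get("dist",c.get("distortion"))
    p=cv2.undistortPoints(np.array([[xy]],float),K,None if d is None else np.array(d,float))[0,0]
    return M[:3,3], M[:3,:3]@np.array([p[0],-p[1],-1.])
def at(cam,xy,z):
    o,v=ray(cam,xy); return (o+v*(z-o[2])/v[2])
def proj(cam,P):
    c=imaging.calibration(cam); M=np.array(c["cam_to_world"]); q=M[:3,:3].T@(np.array(P)-M[:3,3])
    return np.array([c["cx"]+c["fx"]*q[0]/-q[2], c["cy"]+c["fy"]*-q[1]/-q[2]])
def shot(cam,name):
    im=imaging.grab_frame(cam); cv2.imwrite("pics/"+name+".png",im[:,:,::-1]); return im
E
python3 - <<'E'
from h import *
for c in("side","top"):
    shot(c,c+"0"); k=imaging.calibration(c); print(c,{a:(np.round(b,3).tolist() if not isinstance(b,str) else b) for a,b in k.items()})
H={"fixture":0,"controller":12,"jaw_face":34,"crank_grip":106,"console":0,"sleeve_red":0,"port_red":57,"sleeve_yellow":0,"port_yellow":57,"sleeve_blue":0,"port_blue":57,"grip_left":80,"pointer_left":55,"mark_left":53,"grip_right":80,"pointer_right":55,"mark_right":53,"thermos":0}
for n,z in H.items():
    for c in("top","side"):
        print(n,c,[(np.round(d["xy"]).tolist(),round(d["conf"],2),np.round(at(c,d["xy"],z)[:2]).tolist()) for d in imaging.mark_of(c,n) if d["conf"]>.2][:4])
print(telemetry.sense())
E
```

```text
side {'fx': 421.262, 'fy': 421.262, 'cx': 315.633, 'cy': 196.63, 'cam_to_world': [[-1.0, 0.011, -0.03, 413.536], [-0.029, -0.705, 0.708, 806.814], [-0.013, 0.709, 0.705, 861.755], [0.0, 0.0, 0.0, 1.0]]}
top {'fx': 447.863, 'fy': 447.863, 'cx': 312.975, 'cy': 194.821, 'cam_to_world': [[0.02, 0.999, -0.049, 392.672], [-1.0, 0.021, 0.02, 31.247], [0.021, 0.049, 0.999, 1332.266], [0.0, 0.0, 0.0, 1.0]]}
fixture top [([263.0, 149.0], 0.72, [593.0, 157.0])]
fixture side [([259.0, 255.0], 0.94, [588.0, 156.0]), ([245.0, 280.0], 0.27, [612.0, 231.0])]
controller top [([245.0, 147.0], 0.8, [594.0, 208.0]), ([432.0, 232.0], 0.69, [354.0, -349.0]), ([235.0, 194.0], 0.31, [454.0, 233.0])]
controller side [([254.0, 270.0], 0.82, [593.0, 211.0]), ([319.0, 188.0], 0.49, [441.0, -83.0])]
jaw_face top []
jaw_face side [([261.0, 235.0], 0.81, [583.0, 118.0])]
crank_grip top [([307.0, 133.0], 0.6, [623.0, 27.0])]
crank_grip side [([248.0, 185.0], 0.96, [625.0, 7.0]), ([248.0, 262.0], 0.57, [589.0, 255.0])]
console top [([421.0, 162.0], 0.77, [565.0, -317.0]), ([279.0, 148.0], 0.48, [597.0, 109.0])]
cons
[... 1916 characters left out ...]
.0, 466.0])]
{'clock': 1.9, 'qpos': array([-1.28041087e+00,  3.53003841e-01,  1.63338020e+00, -7.45093779e-06,
        1.15519835e+00, -2.37086145e-03]), 'qvel': array([-0.00094086, -0.00230652, -0.00057611, -0.0015513 ,  0.00068084,
        0.00038564]), 'joint_efforts': array([ 9.06853547e-04, -6.05162859e+01, -3.42431509e+01,  1.02789452e-04,
        1.18203945e-03, -2.76444331e-05]), 'eef_pos': array([ 180.38955149, -598.4167697 ,  231.28705318]), 'tcp_rot': array([3.14158241e+00, 6.84101587e-06, 2.92759321e-01]), 'contact_force': array([0.07263628, 0.69111665, 1.08002141]), 'wrist_torque': array([-0.01176652,  0.02807468,  0.01151933]), 'grasp_force': 0.0, 'opening': 1.0036393304345255}
```

Run:
```python
import cv2
a=cv2.imread("pics/top0.png");b=cv2.imread("pics/side0.png")
cv2.imwrite("pics/top0b.png",cv2.resize(a[70:320,130:490],(800,556),interpolation=cv2.INTER_CUBIC))
cv2.imwrite("pics/side0b.png",cv2.resize(b[90:390,150:510],(720,600),interpolation=cv2.INTER_CUBIC))
```

```text
(no output)
```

View pics/top0b.png

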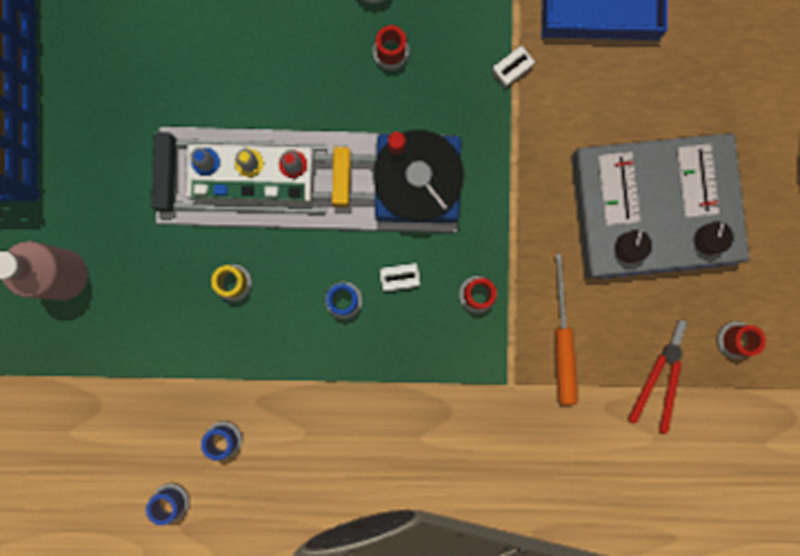

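View pics/side0b.png

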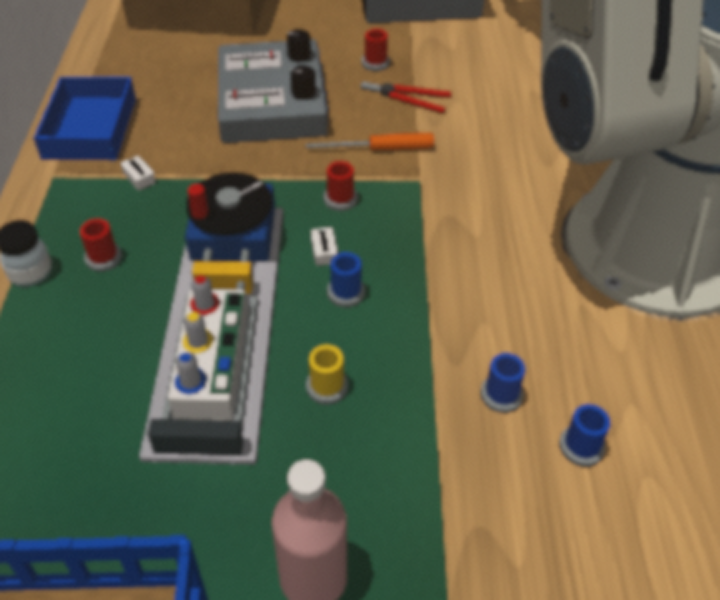

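Top view (crop): the fixture lies at the upper left, with the stop on the left and the wheel at (418,175). Ports run blue, yellow, red from left to right. Of the sleeves, yellow is at (229,281), the farthest blue at (343,299) and the nearest red at (478,294). The console is on the right. The side view agrees. Next I refine the fixture pose.

Run:
```python
import cv2,numpy as np
a=cv2.imread("pics/top0.png");b=cv2.imread("pics/side0.png")
A=cv2.resize(a[120:182,195:345],None,fx=5.33,fy=5.33,interpolation=cv2.INTER_CUBIC)
B=cv2.rotate(cv2.resize(b[170:322,215:295],None,fx=3.2,fy=3.2,interpolation=cv2.INTER_CUBIC),cv2.ROTATE_90_CLOCKWISE)
M=np.zeros((600,800,3),np.uint8);M[:A.shape[0],:A.shape[1]]=A[:600,:800];M[335:335+B.shape[0],:B.shape[1]]=B
cv2.imwrite("pics/fix0.png",M)
from h import *
for nm,im,(r0,r1,c0,c1) in(("top",a,(120,182,195,345)),("side",b,(170,322,215,295))):
    h=cv2.cvtColor(im,cv2.COLOR_BGR2HSV)
    for col,lo,hi in(("red",(0,130,60),(8,255,255)),("red2",(172,130,60),(180,255,255)),("yel",(18,120,80),(32,255,255)),("blu",(105,130,50),(125,255,255)),("green",(60,90,40),(90,255,255))):
        m=np.zeros(h.shape[:2],np.uint8);m[r0:r1,c0:c1]=cv2.inRange(h,lo,hi)[r0:r1,c0:c1]
        n,l,s,ce=cv2.connectedComponentsWithStats(m)
        print(nm,col,[(s[i].tolist(),np.round(ce[i],1).tolist()) for i in range(1,n) if s[i,4]>5][:8])
```

```text
top red [([305, 129, 8, 10, 60], [308.3, 133.4]), ([258, 139, 5, 5, 18], [259.9, 140.7]), ([256, 139, 12, 11, 45], [262.3, 145.1])]
top red2 []
top yel [([236, 137, 13, 13, 79], [241.9, 143.1]), ([279, 136, 9, 27, 209], [283.2, 149.0])]
top blu [([300, 130, 4, 9, 26], [301.3, 133.4]), ([330, 131, 7, 8, 30], [333.9, 133.4]), ([217, 137, 12, 12, 41], [223.9, 143.6]), ([217, 138, 5, 4, 16], [219.0, 139.5]), ([226, 153, 6, 5, 28], [228.7, 155.0]), ([299, 159, 9, 10, 52], [301.9, 164.5]), ([328, 160, 9, 9, 42], [333.1, 165.0])]
top green [([195, 120, 150, 62, 3099], [272.7, 151.0]), ([222, 152, 27, 7, 117], [236.8, 154.9]), ([255, 153, 12, 7, 44], [260.1, 155.4])]
side red [([244, 181, 10, 18, 140], [248.4, 189.7]), ([247, 228, 6, 3, 13], [249.6, 229.1]), ([246, 240, 13, 7, 28], [251.6, 243.8])]
side red2 []
side yel [([229, 178, 10, 1, 10], [233.5, 178.0]), ([240, 178, 12, 1, 12], [245.5, 178.0]), ([246, 220, 30, 17, 340], [262.3, 226.0]), ([244, 246, 6, 5, 21], [246.2, 248.1]), ([242, 257, 14, 9, 49], [248.1, 262.2])]
side blu [([243, 200, 42, 19, 413], [263.9, 210.4]), ([241, 267, 4, 3, 10], [242.5, 268.2]), ([259, 269, 6, 6, 32], [261.7, 271.5]), ([238, 278, 14, 8, 31], [244.4, 282.7])]
side green [([215, 181, 29, 141, 2434], [225.3, 233.4]), ([279, 181, 16, 141, 1238], [289.2, 267.4]), ([264, 242, 6, 3, 13], [266.3, 243.4]), ([262, 254, 6, 3, 15], [264.6, 254.8]), ([260, 262, 7, 7, 36], [262.9, 264.9])]
```

View pics/fix0.png

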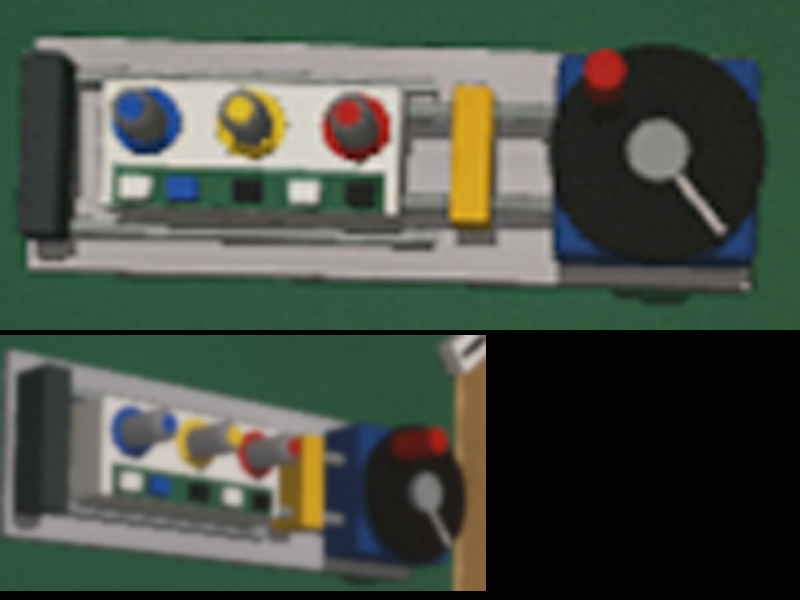

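```bash
cat >> h.py <<'E'
def tri(a,b):
    (o1,v1),(o2,v2)=ray("top",a),ray("side",b); v1=v1/np.linalg.norm(v1);v2=v2/np.linalg.norm(v2)
    s=np.linalg.lstsq(np.stack([v1,-v2],1),o2-o1,rcond=None)[0]; p,q=o1+v1*s[0],o2+v2*s[1]
    return np.round((p+q)/2,1),round(np.linalg.norm(p-q),1)
E
python3 - <<'E'
from h import *
for n,a,b,z in(("red",(259.9,140.7),(249.6,229.1),102),("yel",(240,140.3),(246.2,248.1),102),("blu",(219,139.5),(242.5,268.2),102),("hub",(318.3,147.8),(264,188.4),80),("pin",(308.5,133.1),(247.8,185.3),126)):
    print(n,*tri(a,b),at("top",a,z).round(1)[:2],at("side",b,z).round(1)[:2])
def m(cam,x,y,s,ox,oy): return (x/s+ox,y/s+oy)
for n,x,y,z in(("c1",37,40,12),("c2",28,268,12),("c3",750,290,12),("hub",657,148,78),("stopTopBack",25,50,60),("jawR",493,87,55),("jawL",453,87,55),("jawLb",450,224,55),("ctlL",104,80,57),("ctlR",403,88,57),("ctlRb",398,215,57),("wl",553,150,78),("wr",765,150,78),("wt",657,45,78),("wb",657,260,78)):
    print(n,at("top",(x/5.33+195,y/5.33+120),z).round(1)[:2])
E
```

```text
red [599.5 156.2 102.4] 0.3 [599.7 156.3] [599.4 155.9]
yel [599.8 211.3  99.9] 0.1 [599.5 211. ] [599.2 213. ]
blu [599.8 268.6 102.2] 1.1 [600.4 268.7] [599.3 268.5]
hub [586.4  -6.   81.3] 1.1 [587.1  -6. ] [586.1  -7.3]
pin [620.7  22.7 119.3] 0.2 [619.5  22.7] [618.8  29.7]
c1 [650.2 337.4]
c2 [523.1 338.3]
c3 [519.6 -61.2]
hub [587.5  -6. ]
stopTopBack [635.3 332.5]
jawR [622.1  82.3]
jawL [621.6 103.8]
jawLb [547.5 103.7]
ctlL [620.6 290.6]
ctlR [620.1 130.5]
ctlRb [551.5 131.5]
wl [585.2  49. ]
wr [587.8 -63.2]
wt [642.5  -4.9]
wb [528.1  -7.1]
```

Call:
step_arm(
  moves=[
    [[0,0,-1],[1,-0.78,0],1],
    [[0,0,-1],[1,-0.78,0],1],
    [[0,0,-1],[1,-0.78,0],1],
    [[0,0,-1],[1,-0.78,0],1],
    [[0,0,-1],[1,-0.78,0],1],
    [[0,0,-1],[1,-0.78,0],1],
    [[0,0,-1],[1,-0.78,0],1],
    [[0,0,-1],[1,-0.78,0],1],
  ],
)

```text
clock: 2.7
eef_pos: [326.7, -392.1, 231.5]
tcp_rot: [3.141, 0.001, 1.077]
contact_force: [-0.2, 0.5, -0.3]
opening: 0.996
grasp_force: 0.0
```

Call:
step_arm(
  moves=[
    [[0,0,-0.627],[1,0.12,0],1],
    [[0,0,-0.627],[1,0.12,0],1],
    [[0,0,-0.627],[1,0.12,0],1],
    [[0,0,-0.627],[1,0.12,0],1],
    [[0,0,-0.627],[1,0.12,0],1],
    [[0,0,-0.627],[1,0.12,0],1],
    [[0,0,-0.627],[1,0.12,0],1],
    [[0,0,-0.627],[1,0.12,0],1],
  ],
)

```text
clock: 3.5
eef_pos: [441.8, -228.0, 231.2]
tcp_rot: [-3.141, 0.0, 1.568]
contact_force: [0.3, -0.1, 0.1]
opening: 1.002
grasp_force: 0.0
```

Call:
step_arm(
  moves=[
    [[0,0,0],[1,0.7,0],1],
    [[0,0,0],[1,0.7,0],1],
    [[0,0,0],[1,0.7,0],1],
    [[0,0,0],[1,0.7,0],1],
    [[0,0,0],[1,0.7,0],1],
    [[0,0,0],[1,0.7,0],1],
    [[0,0,0],[1,0.7,0],1],
  ],
)

```text
clock: 4.2
eef_pos: [582.6, -27.1, 230.9]
tcp_rot: [-3.141, 0.0, 1.57]
contact_force: [0.6, -0.1, -1.1]
opening: 1.001
grasp_force: 0.0
```

Call:
step_arm(
  moves=[
    [[0,0,0],[0.25,0.185,0],1],
    [[0,0,0],[0.25,0.185,0],1],
    [[0,0,0],[0.25,0.185,0.2],1],
    [[0,0,0],[0.25,0.185,0.4],1],
    [[0,0,0],[0.25,0.185,0.55],1],
    [[0,0,0],[0.25,0.185,0.65],1],
    [[0,0,0],[0.25,0.185,0.71],1],
    [[0,0,0],[0.25,0.185,0.71],1],
  ],
)

```text
clock: 5.0
eef_pos: [618.3, 22.0, 87.9]
tcp_rot: [-3.139, 0.0, 1.569]
contact_force: [-0.6, -0.2, 0.5]
opening: 1.0
grasp_force: 0.0
```

Call:
step_arm(
  moves=[
    [[0,0,0],[0,0,0],-0.3],
    [[0,0,0],[0,0,0],-0.6],
    [[0,0,0],[0,0,0],-1],
    [[0,0,0],[0,0,0],-1],
    [[0,0,0],[0,0,0],-1],
    [[0,0,0],[0,0,0],-1],
    [[0,0,0],[0,0,0],-1],
    [[0,0,0],[0,0,0],-1],
  ],
  squeeze=40,
)

```text
clock: 5.8
eef_pos: [620.4, 23.7, 90.2]
tcp_rot: [3.14, -0.0, 1.571]
contact_force: [-1.3, -0.5, 7.3]
opening: 0.247
grasp_force: 38.9
```

Run:
```python
import numpy as np
for a0 in(.728,2.728,4.728):
    t=a0+.25*np.arange(1,9); print([[round(.225*(np.sin(x)-np.sin(a0)),3),round(.225*(np.cos(x)-np.cos(a0)),3)] for x in t])
```

```text
[[np.float64(0.037), np.float64(-0.042)], [np.float64(0.062), np.float64(-0.092)], [np.float64(0.074), np.float64(-0.147)], [np.float64(0.073), np.float64(-0.203)], [np.float64(0.057), np.float64(-0.257)], [np.float64(0.028), np.float64(-0.305)], [np.float64(-0.011), np.float64(-0.345)], [np.float64(-0.059), np.float64(-0.374)]]
[[np.float64(-0.054), np.float64(-0.016)], [np.float64(-0.11), np.float64(-0.018)], [np.float64(-0.165), np.float64(-0.006)], [np.float64(-0.215), np.float64(0.019)], [np.float64(-0.257), np.float64(0.055)], [np.float64(-0.29), np.float64(0.101)], [np.float64(-0.309), np.float64(0.154)], [np.float64(-0.315), np.float64(0.21)]]
[[np.float64(0.008), np.float64(0.056)], [np.float64(0.029), np.float64(0.107)], [np.float64(0.063), np.float64(0.152)], [np.float64(0.106), np.float64(0.188)], [np.float64(0.157), np.float64(0.211)], [np.float64(0.213), np.float64(0.221)], [np.float64(0.269), np.float64(0.217)], [np.float64(0.322), np.float64(0.2)]]
```

Call:
step_arm(
  moves=[
    [[0,0,0],[0.037,-0.042,0],-1],
    [[0,0,0],[0.062,-0.092,0],-1],
    [[0,0,0],[0.074,-0.147,0],-1],
    [[0,0,0],[0.073,-0.203,0],-1],
    [[0,0,0],[0.057,-0.257,0],-1],
    [[0,0,0],[0.028,-0.305,0],-1],
    [[0,0,0],[-0.011,-0.345,0],-1],
    [[0,0,0],[-0.059,-0.374,0],-1],
  ],
)

```text
clock: 6.6
eef_pos: [546.0, 11.7, 90.2]
tcp_rot: [3.138, -0.0, 1.571]
contact_force: [8.0, -1.6, 3.1]
opening: 0.245
grasp_force: 39.6
```

Call:
step_arm(
  moves=[
    [[0,0,0],[-0.054,-0.016,0],-1],
    [[0,0,0],[-0.11,-0.018,0],-1],
    [[0,0,0],[-0.165,-0.006,0],-1],
    [[0,0,0],[-0.215,0.019,0],-1],
    [[0,0,0],[-0.257,0.055,0],-1],
    [[0,0,0],[-0.29,0.101,0],-1],
    [[0,0,0],[-0.309,0.154,0],-1],
    [[0,0,0],[-0.315,0.21,0],-1],
  ],
)

```text
clock: 7.4
eef_pos: [586.6, -51.8, 90.1]
tcp_rot: [-3.141, 0.0, 1.571]
contact_force: [-2.4, -0.4, 11.2]
opening: 0.243
grasp_force: 40.4
```

Call:
step_arm(
  moves=[
    [[0,0,0],[0.008,0.056,0],-1],
    [[0,0,0],[0.029,0.107,0],-1],
    [[0,0,0],[0.063,0.152,0],-1],
    [[0,0,0],[0.106,0.188,0],-1],
    [[0,0,0],[0.157,0.211,0],-1],
    [[0,0,0],[0.213,0.221,0],-1],
  ],
)

```text
clock: 8.0
eef_pos: [632.2, -8.8, 90.2]
tcp_rot: [3.139, 0.0, 1.57]
contact_force: [-1.4, -2.5, 9.0]
opening: 0.244
grasp_force: 40.2
```

Run:
```python
from h import *
s=telemetry.sense(); print(s["eef_pos"],s["contact_force"],s["clock"])
im=shot("top","t1")
cv2.imwrite("pics/t1b.png",cv2.resize(im[120:182,195:345,::-1],None,fx=5.33,fy=5.33,interpolation=cv2.INTER_CUBIC))
```

```text
[632.17595552  -8.8037857   90.18731446] [-1.43175466 -2.54457848  9.03924212] 8.0
```

View pics/t1b.png

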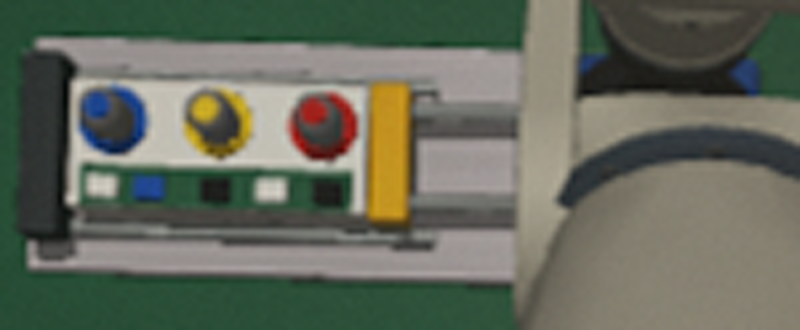

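Call:
step_arm(
  moves=[
    [[0,0,0],[0.023,0,0],-1],
    [[0,0,0],[0.045,-0.002,0],-1],
    [[0,0,0],[0.067,-0.007,0],-1],
    [[0,0,0],[0.088,-0.013,0],-1],
    [[0,0,0],[0.109,-0.022,0],-1],
  ],
)

```text
clock: 8.55
eef_pos: [627.4, 13.3, 90.2]
tcp_rot: [3.139, -0.0, 1.571]
contact_force: [2.4, -1.7, 7.5]
opening: 0.249
grasp_force: 40.3
```

Call:
step_arm(
  moves=[
    [[0,0,0],[0.02,-0.011,0],-1],
    [[0,0,0],[0.038,-0.023,0],-1],
    [[0,0,0],[0.038,-0.023,0],-1],
  ],
)

```text
clock: 8.85
eef_pos: [623.8, 19.4, 90.3]
tcp_rot: [3.137, 0.002, 1.572]
contact_force: [6.5, -9.6, 2.6]
opening: 0.246
grasp_force: 39.7
```

Run:
```python
from h import *
im=imaging.grab_frame("top");h=cv2.cvtColor(im,cv2.COLOR_RGB2HSV)
m=np.zeros(h.shape[:2],np.uint8);m[120:182,255:290]=cv2.inRange(h,(18,120,80),(32,255,255))[120:182,255:290]
c=np.mean(np.argwhere(m),0)[::-1];print(c,at("top",c,55)[:2])
print(im[147,262:280].tolist())
im=imaging.grab_frame("side");h=cv2.cvtColor(im,cv2.COLOR_RGB2HSV)
```

```text
[265.83412322 148.27488152] [586.18271831 143.51455405]
[[157, 128, 76], [193, 145, 28], [196, 148, 31], [197, 149, 34], [196, 147, 32], [195, 145, 31], [198, 148, 33], [150, 111, 27], [77, 63, 36], [77, 73, 65], [131, 126, 126], [163, 156, 155], [160, 153, 152], [163, 157, 155], [162, 156, 154], [144, 138, 135], [142, 135, 124], [153, 147, 129]]
```

Call:
step_arm(
  moves=[
    [[0,0,0],[0.01,-0.008,0],-1],
    [[0,0,0],[0.02,-0.016,0],-1],
    [[0,0,0],[0.02,-0.016,0],-1],
    [[0,0,0],[0.02,-0.016,0],-1],
  ],
)

```text
clock: 9.35
eef_pos: [622.7, 21.0, 90.4]
tcp_rot: [3.133, 0.005, 1.572]
contact_force: [14.0, -21.4, -2.1]
opening: 0.247
grasp_force: 39.4
```

Call:
step_arm(
  moves=[
    [[0,0,0],[0,0,0],0.3],
    [[0,0,0],[0,0,0],1],
    [[0,0,0],[0,0,0],1],
    [[0,0,0],[0,0,-0.2],1],
    [[0,0,0],[0,0,-0.4],1],
    [[0,0,0],[0,0,-0.6],1],
    [[0,0,0],[0,0,-0.7],1],
  ],
)

```text
clock: 10.05
eef_pos: [619.4, 25.2, 232.7]
tcp_rot: [3.139, -0.0, 1.571]
contact_force: [0.1, -0.4, -0.3]
opening: 1.003
grasp_force: 0.0
```

Call:
step_arm(
  moves=[
    [[0,0,0],[-1,-0.85,0],1],
    [[0,0,0],[-1,-0.85,0],1],
    [[0,0,0],[-1,-0.85,0],1],
    [[0,0,0],[-1,-0.85,0],1],
    [[0,0,0],[-1,-0.85,0],1],
    [[0,0,0],[-1,-0.85,0],1],
    [[0,0,0],[-1,-0.85,0],1],
  ],
)

```text
clock: 10.75
eef_pos: [447.3, -176.0, 229.2]
tcp_rot: [-3.141, -0.0, 1.568]
contact_force: [0.2, -0.4, 0.5]
opening: 0.996
grasp_force: 0.0
```

```bash
cat >> h.py <<'E'
def blobs(im,cols,box,mn=6):
    h=cv2.cvtColor(im,cv2.COLOR_RGB2HSV); R={"red":((0,130,60),(8,255,255)),"yel":((18,120,80),(32,255,255)),"blu":((105,130,50),(125,255,255)),"gre":((50,90,60),(75,255,255))}
    c0,r0,c1,r1=box; o={}
    for k in cols:
        m=np.zeros(h.shape[:2],np.uint8);m[r0:r1,c0:c1]=cv2.inRange(h,*R[k])[r0:r1,c0:c1]
        n,l,s,ce=cv2.connectedComponentsWithStats(m); o[k]=[(s[i].tolist(),np.round(ce[i],1).tolist()) for i in range(1,n) if s[i,4]>=mn]
    return o
E
python3 - <<'E'
from h import *
print(telemetry.sense()["eef_pos"])
a=shot("top","t2"); b=shot("side","s2")
C=("red","yel","blu")
print("ports");print(blobs(a,C,(195,125,300,160)));print(blobs(b,C,(225,215,275,300)))
print("sleeves");print(blobs(a,C,(220,180,360,225),20));print(blobs(b,C,(290,165,350,300),20))
A=cv2.resize(a[125:215,200:360,::-1],(800,450),interpolation=cv2.INTER_CUBIC)
cv2.imwrite("pics/t2b.png",A)
B=cv2.resize(b[165:300,225:360,::-1],(600,600),interpolation=cv2.INTER_CUBIC);cv2.imwrite("pics/s2b.png",B)
E
```

```text
[ 447.33223371 -175.96916802  229.19283847]
ports
{'red': [([250, 138, 4, 5, 17], [251.5, 140.4]), ([248, 138, 12, 12, 51], [254.5, 144.9])], 'yel': [([262, 135, 9, 25, 198], [266.0, 147.3]), ([228, 137, 12, 12, 71], [233.9, 142.5])], 'blu': [([209, 137, 4, 5, 15], [210.7, 139.3]), ([209, 137, 11, 12, 39], [215.6, 143.2]), ([218, 153, 6, 4, 23], [220.6, 154.6])]}
{'red': [([246, 235, 5, 4, 15], [248.1, 236.6]), ([244, 247, 13, 8, 32], [249.4, 251.2])], 'yel': [([252, 235, 22, 14, 134], [264.0, 238.8]), ([243, 254, 5, 5, 20], [245.0, 255.9]), ([240, 264, 15, 11, 55], [246.7, 270.0])], 'blu': [([246, 215, 4, 4, 12], [247.7, 216.1]), ([257, 215, 12, 4, 44], [262.8, 216.5]), ([239, 276, 4, 3, 11], [240.6, 277.1]), ([258, 277, 6, 7, 37], [260.5, 279.8]), ([236, 288, 14, 7, 31], [241.6, 292.1])]}
sleeves
{'red': [([337, 181, 14, 15, 106], [343.5, 188.3])], 'yel': [([225, 189, 15, 15, 120], [231.9, 196.0])], 'blu': [([277, 198, 14, 14, 89], [283.3, 204.1])]}
{'red': [([300, 172, 14, 21, 244], [306.5, 181.7])], 'yel': [([315, 179, 35, 1, 35], [332.0, 179.0]), ([304, 262, 18, 26, 387], [312.9, 274.0])], 'blu': [([315, 216, 16, 23, 287], [322.7, 226.8])]}
```

View pics/t2b.png

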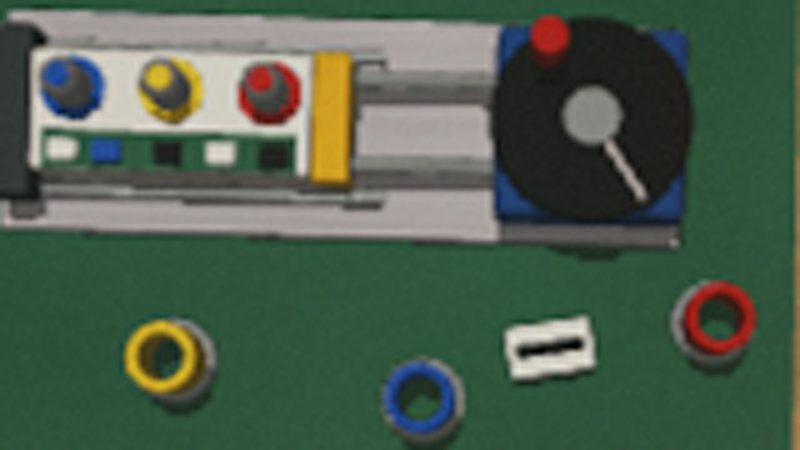

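View pics/s2b.png

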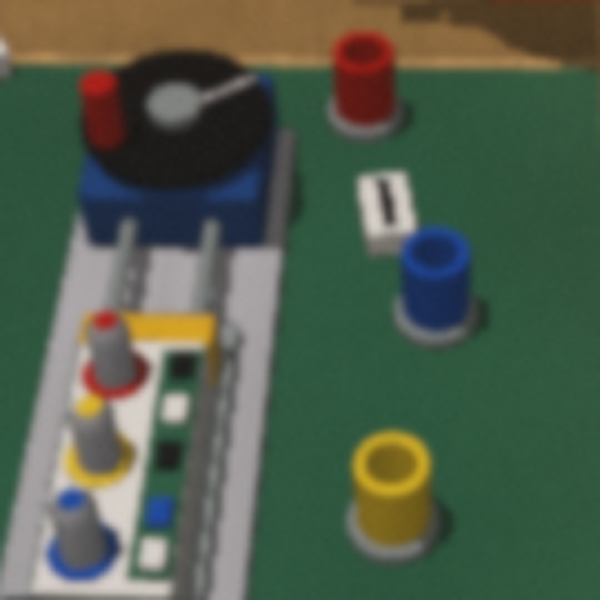

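Run:
```python
from h import *
for n,a,b,z in(("Pred",(251.5,140.4),(248.1,236.6),102),("Pyel",(231.6,140.2),(245,255.9),102),("Pblu",(210.7,139.3),(240.6,277.1),102),("Sred",(343.6,188.4),(307.1,176.3),60),("Sblu",(284.2,204.4),(323.3,221.3),60),("Syel",(232.4,196.4),(313.2,269),60)):
    print(n,*tri(a,b),at("top",a,z).round(1)[:2],at("side",b,z).round(1)[:2])
```

```text
Pred [599.8 179.3 102.4] 0.3 [600.  179.4] [599.7 179. ]
Pyel [599.2 234.3 100.9] 0.5 [599.3 234.1] [598.7 235.1]
Pblu [600.2 291.5 101.7] 0.6 [600.4 291.5] [599.9 291.7]
Sred [474.7 -81.1  58.6] 1.7 [475.5 -81. ] [473.7 -79.5]
Sblu [425.8  87.2  56.3] 1.3 [426.4  87.1] [425.1  90.6]
Syel [446.2 234.9  55.7] 0.0 [446.1 234.2] [446.1 237.9]
```

Call:
step_arm(
  moves=[
    [[0,0,0],[0.25,0.07,0],0.7],
    [[0,0,0],[0.478,0.138,0.1],0.7],
    [[0,0,0],[0.478,0.138,0.35],0.7],
    [[0,0,0],[0.478,0.138,0.5],0.7],
    [[0,0,0],[0.478,0.138,0.5],0.7],
    [[0,0,0],[0.478,0.138,0.5],0.7],
  ],
)

```text
clock: 11.45
eef_pos: [476.9, -78.7, 129.4]
tcp_rot: [-3.14, -0.0, 1.572]
contact_force: [-0.3, -0.6, 1.6]
opening: 0.852
grasp_force: 0.0
```

Call:
step_arm(
  moves=[
    [[0,0,0],[0,0,0.15],0.7],
    [[0,0,0],[0,0,0.3],0.7],
    [[0,0,0],[0,0,0.43],0.7],
    [[0,0,0],[0,0,0.53],0.7],
    [[0,0,0],[0,0,0.54],0.7],
    [[0,0,0],[0,0,0.54],0.7],
  ],
)

```text
clock: 12.05
eef_pos: [477.8, -79.9, 22.6]
tcp_rot: [3.14, 0.0, 1.57]
contact_force: [0.1, 0.5, 0.7]
opening: 0.852
grasp_force: 0.0
```

Call:
step_arm(
  moves=[
    [[0,0,0],[0,0,0],0.3],
    [[0,0,0],[0,0,0],0],
    [[0,0,0],[0,0,0],-0.3],
    [[0,0,0],[0,0,0],-0.6],
    [[0,0,0],[0,0,0],-1],
    [[0,0,0],[0,0,0],-1],
    [[0,0,0],[0,0,0],-1],
    [[0,0,0],[0,0,0],-1],
  ],
  squeeze=40,
)

```text
clock: 12.85
eef_pos: [477.4, -79.8, 22.7]
tcp_rot: [3.139, 0.0, 1.571]
contact_force: [-0.8, -0.4, 8.2]
opening: 0.45
grasp_force: 39.7
```

Call:
step_arm(
  moves=[
    [[0,0,0],[0,0,-0.15],-1],
    [[0,0,0],[0,0,-0.3],-1],
    [[0,0,0],[0,0,-0.5],-1],
    [[0,0,0],[0,0,-0.7],-1],
    [[0,0,0],[0,0,-0.8],-1],
    [[0,0,0],[0,0,-0.8],-1],
  ],
)

```text
clock: 13.45
eef_pos: [478.4, -80.0, 184.9]
tcp_rot: [3.135, 0.001, 1.571]
contact_force: [0.4, -0.0, -1.6]
opening: 0.447
grasp_force: 41.2
```

Call:
step_arm(
  moves=[
    [[0,0,0],[0.2,0.1,0],-1],
    [[0,0,0],[0.4,0.25,0],-1],
    [[0,0,0],[0.6,0.4,0],-1],
    [[0,0,0],[0.8,0.5,0],-1],
    [[0,0,0],[0.9,0.61,0],-1],
    [[0,0,0],[1,0.61,0],-1],
    [[0,0,0],[1,0.61,0],-1],
  ],
)

```text
clock: 14.15
eef_pos: [597.9, 122.5, 179.6]
tcp_rot: [-3.14, -0.0, 1.573]
contact_force: [-0.1, -1.1, -1.3]
opening: 0.454
grasp_force: 41.3
```

Call:
step_arm(
  moves=[
    [[0,0,0],[0.15,0,0],-1],
    [[0,0,0],[0.3,0,0],-1],
    [[0,0,0],[0.3,0,0.05],-1],
    [[0,0,0],[0.3,0,0.05],-1],
    [[0,0,0],[0.3,0,0.05],-1],
    [[0,0,0],[0.3,0,0.05],-1],
  ],
)

```text
clock: 14.75
eef_pos: [598.4, 179.1, 171.2]
tcp_rot: [-3.141, 0.0, 1.57]
contact_force: [0.3, 0.2, -0.9]
opening: 0.451
grasp_force: 41.3
```

Run:
```python
from h import *
p=telemetry.sense()["eef_pos"];print(p)
b=shot("side","s3");a=shot("top","t3")
print(proj("side",[p[0],p[1],p[2]-22.7]),proj("side",[p[0],p[1],p[2]+37.3]),proj("top",[p[0],p[1],p[2]-22.7]))
B=cv2.resize(b[190:310,210:290,::-1],None,fx=5,fy=5,interpolation=cv2.INTER_CUBIC)
A=cv2.resize(a[115:195,200:280,::-1],None,fx=4.9,fy=5,interpolation=cv2.INTER_CUBIC)
M=np.zeros((600,800,3),np.uint8);M[:,:400]=B;M[:400,402:402+A.shape[1]]=A;cv2.imwrite("pics/m3.png",M)
```

```text
[598.37312865 179.12647122 171.20384387]
[246.09291132 223.46859554] [242.49202291 205.04831004] [249.54900055 138.03563696]
```

View pics/m3.png

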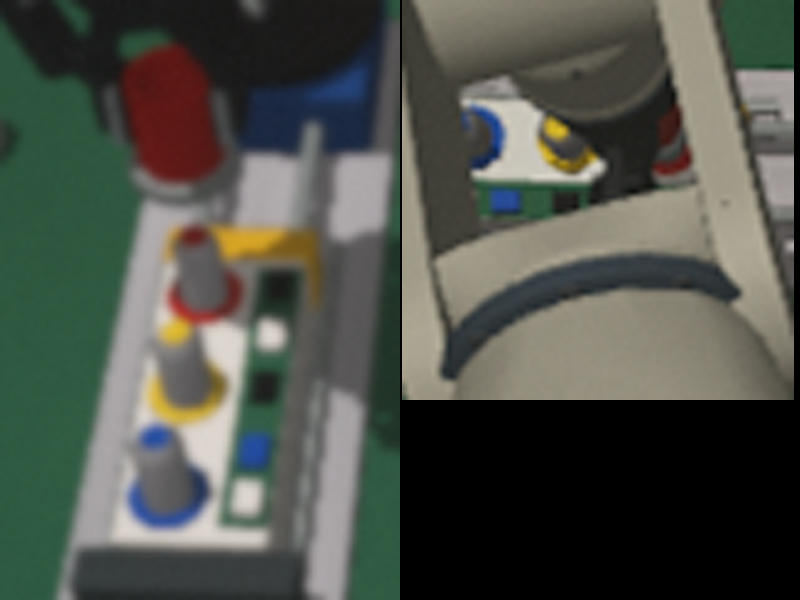

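Run:
```python
from h import *
im=cv2.imread("pics/s3.png")[:,:,::-1].astype(int)
p=np.array([598.37,179.13,171.2])
for r in range(204,226):
    row=im[r]; red=np.clip(row[:,0]-row[:,1],0,None)[225:265]; c=np.arange(225,265)
    # predicted axis col at this row
    zs=np.linspace(-23,38,62); P=np.array([proj("side",[p[0],p[1],p[2]+z]) for z in zs]); pc=np.interp(-r,-P[::1,1][::-1] if False else -P[:,1],P[:,0])
    w=np.flatnonzero(red>35); print(r, round(pc,1), (c[w[0]],c[w[-1]],(c[w[0]]+c[w[-1]])/2, round((red*c)[red>20].sum()/red[red>20].sum(),1)) if len(w) else None)
for r in (218,222,224,226,228,230): print(r, im[r,230:264].sum(1).tolist())
```

```text
204 242.4 (np.int64(235), np.int64(250), np.float64(242.5), np.float64(242.3))
205 242.5 (np.int64(235), np.int64(250), np.float64(242.5), np.float64(242.6))
206 242.7 (np.int64(235), np.int64(251), np.float64(243.0), np.float64(242.7))
207 242.9 (np.int64(235), np.int64(251), np.float64(243.0), np.float64(242.8))
208 243.1 (np.int64(235), np.int64(250), np.float64(242.5), np.float64(242.7))
209 243.3 (np.int64(235), np.int64(250), np.float64(242.5), np.float64(242.7))
210 243.5 (np.int64(235), np.int64(251), np.float64(243.0), np.float64(242.9))
211 243.7 (np.int64(236), np.int64(251), np.float64(243.5), np.float64(243.0))
212 243.9 (np.int64(236), np.int64(251), np.float64(243.5), np.float64(243.1))
213 244.0 (np.int64(236), np.int64(251), np.float64(243.5), np.float64(243.3))
214 244.2 (np.int64(236), np.int64(251), np.float64(243.5), np.float64(243.6))
215 244.4 (np.int64(236), np.int64(251), np.float64(243.5), np.float64(243.7))
216 244.6 (np.int64(237), np.int64(251), np.float64(244.0), np.float64(243.8))
217 244.8 (np.int64(237), np.int64(252), np.float64(244.5), np.float64(24
[... 987 characters left out ...]

224 [194, 196, 198, 197, 200, 232, 281, 326, 322, 277, 210, 172, 154, 148, 146, 140, 138, 141, 141, 143, 151, 165, 175, 194, 209, 214, 218, 253, 344, 454, 502, 509, 511, 510]
226 [194, 198, 196, 194, 196, 209, 245, 304, 349, 363, 350, 315, 285, 266, 257, 248, 248, 230, 209, 198, 205, 213, 213, 217, 213, 220, 244, 317, 420, 488, 510, 511, 508, 510]
228 [196, 199, 199, 199, 197, 199, 207, 217, 249, 290, 319, 335, 355, 364, 367, 362, 356, 328, 273, 234, 219, 221, 234, 249, 251, 253, 281, 350, 452, 503, 510, 509, 510, 511]
230 [199, 193, 199, 201, 197, 199, 198, 225, 304, 387, 402, 371, 344, 324, 314, 304, 293, 292, 298, 291, 292, 287, 311, 344, 321, 289, 293, 355, 452, 502, 511, 506, 508, 513]
```

Call:
step_arm(
  moves=[
    [[0,0,0],[0,0.006,0.1],-1],
    [[0,0,0],[0,0.006,0.18],-1],
    [[0,0,0],[0,0.006,0.22],-1],
    [[0,0,0],[0,0.006,0.24],-1],
    [[0,0,0],[0,0.006,0.26],-1],
    [[0,0,0],[0,0.006,0.28],-1],
    [[0,0,0],[0,0.006,0.3],-1],
  ],
)

```text
clock: 15.55
eef_pos: [599.9, 180.5, 111.4]
tcp_rot: [3.141, -0.0, 1.571]
contact_force: [-0.2, 0.3, -1.9]
opening: 0.451
grasp_force: 41.3
```

Call:
step_arm(
  moves=[
    [[0,0,0],[0,0,0.04],-1],
    [[0,0,0],[0,0,0.08],-1],
    [[0,0,0],[0,0,0.12],-1],
    [[0,0,0],[0,0,0.14],-1],
    [[0,0,0],[0,0,0.155],-1],
    [[0,0,0],[0,0,0.165],-1],
    [[0,0,0],[0,0,0.17],-1],
  ],
)

```text
clock: 16.25
eef_pos: [599.5, 180.3, 79.7]
tcp_rot: [-3.141, 0.0, 1.571]
contact_force: [-12.6, -5.0, 32.2]
opening: 0.453
grasp_force: 44.9
```

Call:
step_arm(
  moves=[
    [[0,0,0],[0,0,0],-0.2],
    [[0,0,0],[0,0,0],0.2],
    [[0,0,0],[0,0,0],0.4],
    [[0,0,0],[0,0,-0.1],0.5],
    [[0,0,0],[0,0,-0.3],0.7],
    [[0,0,0],[0,0,-0.5],0.7],
    [[0,0,0],[0,0,-0.6],0.7],
    [[0,0,0],[0,0,-0.6],0.7],
  ],
)

```text
clock: 17.05
eef_pos: [601.8, 181.0, 200.8]
tcp_rot: [3.136, -0.002, 1.571]
contact_force: [0.2, -0.3, -0.6]
opening: 0.849
grasp_force: 0.0
```

Run:
```python
from h import *
print(telemetry.sense()["eef_pos"])
b=shot("side","s4");a=shot("top","t4")
C=("yel","blu");print(blobs(a,C,(220,185,360,225),20));print(blobs(b,C,(290,190,350,300),20))
B=cv2.resize(b[190:310,210:290,::-1],None,fx=5,fy=5,interpolation=cv2.INTER_CUBIC);cv2.imwrite("pics/s4b.png",B)
```

```text
[601.77268157 180.95862768 200.84169766]
{'yel': [], 'blu': [([282, 198, 9, 13, 34], [287.1, 202.9])]}
{'yel': [([304, 261, 19, 27, 400], [312.9, 273.7])], 'blu': [([316, 216, 15, 23, 281], [322.6, 227.1])]}
```

View pics/s4b.png

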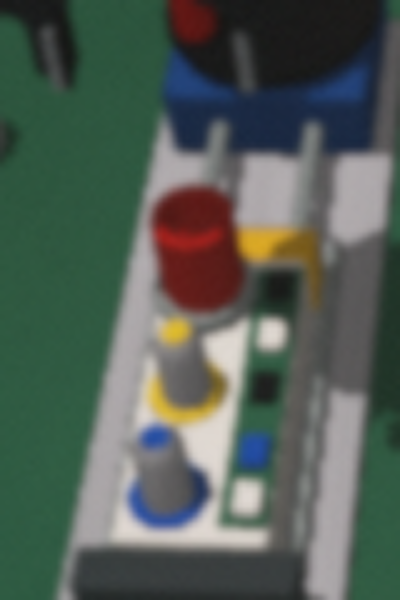

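Call:
step_arm(
  moves=[
    [[0,0,0],[-0.46,-0.876,0],0.7],
    [[0,0,0],[-0.46,-0.876,0],0.7],
    [[0,0,0],[-0.46,-0.876,0],0.7],
    [[0,0,0],[-0.46,-0.876,0],0.7],
    [[0,0,0],[-0.46,-0.876,0.2],0.7],
    [[0,0,0],[-0.46,-0.876,0.4],0.7],
    [[0,0,0],[-0.46,-0.876,0.5],0.7],
    [[0,0,0],[-0.46,-0.876,0.5],0.7],
  ],
)

```text
clock: 17.95
eef_pos: [421.1, 87.6, 93.9]
tcp_rot: [-3.134, 0.002, 1.571]
contact_force: [-0.4, -0.5, 0.9]
opening: 0.854
grasp_force: 0.0
```

Call:
step_arm(
  moves=[
    [[0,0,0],[0,0,0.15],0.7],
    [[0,0,0],[0,0,0.28],0.7],
    [[0,0,0],[0,0,0.37],0.7],
    [[0,0,0],[0,0,0.393],0.7],
    [[0,0,0],[0,0,0.393],0.7],
  ],
)

```text
clock: 18.45
eef_pos: [424.2, 88.3, 18.5]
tcp_rot: [-3.14, 0.0, 1.571]
contact_force: [0.6, -0.4, 0.3]
opening: 0.85
grasp_force: 0.0
```

Call:
step_arm(
  moves=[
    [[0,0,0],[0,0,0],0.3],
    [[0,0,0],[0,0,0],0],
    [[0,0,0],[0,0,0],-0.3],
    [[0,0,0],[0,0,0],-0.6],
    [[0,0,0],[0,0,0],-1],
    [[0,0,0],[0,0,0],-1],
    [[0,0,0],[0,0,0],-1],
    [[0,0,0],[0,0,0],-1],
  ],
)

```text
clock: 19.25
eef_pos: [425.4, 88.6, 19.8]
tcp_rot: [3.139, -0.0, 1.571]
contact_force: [0.3, -0.2, 6.0]
opening: 0.448
grasp_force: 39.7
```

Call:
step_arm(
  moves=[
    [[0,0,0],[0,0,-0.15],-1],
    [[0,0,0],[0,0,-0.3],-1],
    [[0,0,0],[0,0,-0.5],-1],
    [[0,0,0],[0,0,-0.7],-1],
    [[0,0,0],[0,0,-0.75],-1],
    [[0,0,0],[0,0,-0.75],-1],
  ],
)

```text
clock: 19.85
eef_pos: [425.6, 88.6, 170.5]
tcp_rot: [3.137, -0.001, 1.571]
contact_force: [0.6, 0.3, -1.7]
opening: 0.447
grasp_force: 41.3
```

Call:
step_arm(
  moves=[
    [[0,0,0],[0.15,0.13,0],-1],
    [[0,0,0],[0.35,0.3,0],-1],
    [[0,0,0],[0.55,0.48,0],-1],
    [[0,0,0],[0.75,0.65,0],-1],
    [[0,0,0],[0.9,0.8,0],-1],
    [[0,0,0],[1,0.87,0],-1],
    [[0,0,0],[1,0.87,0],-1],
    [[0,0,0],[1,0.87,0],-1],
  ],
)

```text
clock: 20.65
eef_pos: [597.0, 287.8, 165.9]
tcp_rot: [-3.138, 0.002, 1.571]
contact_force: [0.2, -0.6, -1.8]
opening: 0.452
grasp_force: 41.2
```

Call:
step_arm(
  moves=[
    [[0,0,0],[0,0,0],-1],
    [[0,0,0],[0,0,0],-1],
    [[0,0,0],[0,0,0],-1],
  ],
)

```text
clock: 20.95
eef_pos: [598.1, 287.5, 168.8]
tcp_rot: [-3.141, 0.0, 1.57]
contact_force: [-0.3, -0.2, -1.8]
opening: 0.448
grasp_force: 41.2
```

Call:
step_arm(
  moves=[
    [[0,0,0],[0.021,0.008,0.1],-1],
    [[0,0,0],[0.021,0.008,0.18],-1],
    [[0,0,0],[0.021,0.008,0.22],-1],
    [[0,0,0],[0.021,0.008,0.24],-1],
    [[0,0,0],[0.021,0.008,0.26],-1],
    [[0,0,0],[0.021,0.008,0.28],-1],
    [[0,0,0],[0.021,0.008,0.3],-1],
  ],
)

```text
clock: 21.65
eef_pos: [600.7, 291.9, 109.1]
tcp_rot: [3.14, 0.001, 1.571]
contact_force: [0.9, -5.9, 0.9]
opening: 0.449
grasp_force: 41.4
```

Call:
step_arm(
  moves=[
    [[0,0,0],[-0.004,0,0.04],-1],
    [[0,0,0],[-0.004,0,0.08],-1],
    [[0,0,0],[-0.004,0,0.12],-1],
    [[0,0,0],[-0.004,0,0.14],-1],
    [[0,0,0],[-0.004,0,0.155],-1],
    [[0,0,0],[-0.004,0,0.165],-1],
    [[0,0,0],[-0.004,0,0.172],-1],
  ],
)

```text
clock: 22.35
eef_pos: [600.2, 291.4, 76.8]
tcp_rot: [3.142, 0.001, 1.571]
contact_force: [-10.6, -11.7, 37.3]
opening: 0.45
grasp_force: 45.3
```

Call:
step_arm(
  moves=[
    [[0,0,0],[0,0,0],-0.2],
    [[0,0,0],[0,0,0],0.2],
    [[0,0,0],[0,0,0],0.4],
    [[0,0,0],[0,0,-0.1],0.5],
    [[0,0,0],[0,0,-0.3],0.7],
    [[0,0,0],[0,0,-0.5],0.7],
    [[0,0,0],[0,0,-0.6],0.7],
    [[0,0,0],[0,0,-0.6],0.7],
  ],
)

```text
clock: 23.15
eef_pos: [601.7, 293.1, 197.6]
tcp_rot: [3.137, -0.003, 1.571]
contact_force: [0.8, -0.1, -0.1]
opening: 0.85
grasp_force: 0.0
```

Run:
```python
from h import *
print(telemetry.sense()["eef_pos"])
b=shot("side","s5")
print(blobs(b,("yel","blu","red"),(200,190,350,320),20))
```

```text
[601.74293403 293.13556036 197.58131184]
{'yel': [([257, 236, 17, 13, 110], [266.3, 239.4]), ([243, 254, 5, 5, 20], [245.0, 255.9]), ([305, 262, 17, 26, 394], [312.9, 274.3]), ([250, 264, 5, 9, 21], [252.1, 268.3])], 'blu': [([244, 200, 13, 10, 67], [249.0, 205.7]), ([264, 200, 21, 20, 233], [275.2, 210.4]), ([232, 268, 19, 25, 374], [241.3, 280.1]), ([258, 277, 6, 7, 34], [260.5, 279.9])], 'red': [([244, 190, 9, 8, 63], [247.9, 193.3]), ([241, 234, 9, 18, 108], [245.2, 242.0])]}
```

Call:
step_arm(
  moves=[
    [[0,0,0],[-0.285,-0.775,0],0.7],
    [[0,0,0],[-0.285,-0.775,0],0.7],
    [[0,0,0],[-0.285,-0.775,0],0.7],
    [[0,0,0],[-0.285,-0.775,0],0.7],
    [[0,0,0],[-0.285,-0.775,0.2],0.7],
    [[0,0,0],[-0.285,-0.775,0.4],0.7],
    [[0,0,0],[-0.285,-0.775,0.5],0.7],
    [[0,0,0],[-0.285,-0.775,0.5],0.7],
  ],
)

```text
clock: 24.0
eef_pos: [441.8, 233.3, 90.2]
tcp_rot: [-3.134, 0.004, 1.571]
contact_force: [-0.3, 0.4, 0.2]
opening: 0.846
grasp_force: 0.0
```

Call:
step_arm(
  moves=[
    [[0,0,0],[0,0,0.15],0.7],
    [[0,0,0],[0,0,0.28],0.7],
    [[0,0,0],[0,0,0.35],0.7],
    [[0,0,0],[0,0,0.375],0.7],
    [[0,0,0],[0,0,0.375],0.7],
  ],
)

```text
clock: 24.5
eef_pos: [444.9, 234.7, 19.1]
tcp_rot: [-3.141, 0.0, 1.571]
contact_force: [0.7, 1.1, -0.5]
opening: 0.852
grasp_force: 0.0
```

Call:
step_arm(
  moves=[
    [[0,0,0],[0,0,0],0.3],
    [[0,0,0],[0,0,0],0],
    [[0,0,0],[0,0,0],-0.3],
    [[0,0,0],[0,0,0],-0.6],
    [[0,0,0],[0,0,0],-1],
    [[0,0,0],[0,0,0],-1],
    [[0,0,0],[0,0,0],-1],
    [[0,0,0],[0,0,0],-1],
  ],
)

```text
clock: 25.3
eef_pos: [445.9, 235.2, 20.4]
tcp_rot: [3.14, -0.001, 1.571]
contact_force: [-0.8, -0.6, 6.0]
opening: 0.454
grasp_force: 40.3
```

Call:
step_arm(
  moves=[
    [[0,0,0],[0,0,-0.15],-1],
    [[0,0,0],[0,0,-0.3],-1],
    [[0,0,0],[0,0,-0.5],-1],
    [[0,0,0],[0,0,-0.7],-1],
    [[0,0,0],[0,0,-0.75],-1],
    [[0,0,0],[0,0,-0.75],-1],
  ],
)

```text
clock: 25.9
eef_pos: [446.0, 235.2, 171.2]
tcp_rot: [3.138, -0.002, 1.571]
contact_force: [-0.6, 0.6, -2.1]
opening: 0.452
grasp_force: 41.2
```

Call:
step_arm(
  moves=[
    [[0,0,0],[0,0.15,0],-1],
    [[0,0,0],[0,0.35,0],-1],
    [[0,0,0],[0,0.55,0],-1],
    [[0,0,0],[0,0.7,0],-1],
    [[0,0,0],[0.002,0.77,0],-1],
    [[0,0,0],[0.002,0.77,0],-1],
    [[0,0,0],[0.002,0.77,0],-1],
    [[0,0,0],[0.002,0.77,0],-1],
  ],
)

```text
clock: 26.7
eef_pos: [597.5, 234.9, 168.1]
tcp_rot: [-3.139, 0.001, 1.571]
contact_force: [-0.8, -0.5, -1.9]
opening: 0.451
grasp_force: 41.2
```

Call:
step_arm(
  moves=[
    [[0,0,0],[0,0,0.05],-1],
    [[0,0,0],[0,0,0.1],-1],
    [[0,0,0],[0,0,0.1],-1],
    [[0,0,0],[0,0,0.1],-1],
  ],
)

```text
clock: 27.1
eef_pos: [598.5, 235.1, 148.7]
tcp_rot: [-3.141, 0.0, 1.571]
contact_force: [-0.4, -0.2, -1.7]
opening: 0.453
grasp_force: 41.2
```

Call:
step_arm(
  moves=[
    [[0,0,0],[0.003,0.006,0.06],-1],
    [[0,0,0],[0.003,0.006,0.11],-1],
    [[0,0,0],[0.003,0.006,0.13],-1],
    [[0,0,0],[0.003,0.006,0.15],-1],
    [[0,0,0],[0.003,0.006,0.17],-1],
    [[0,0,0],[0.003,0.006,0.19],-1],
  ],
)

```text
clock: 27.7
eef_pos: [600.5, 235.4, 111.2]
tcp_rot: [3.141, 0.001, 1.571]
contact_force: [0.6, -2.7, 0.8]
opening: 0.45
grasp_force: 41.3
```

Call:
step_arm(
  moves=[
    [[0,0,0],[0,0,0.04],-1],
    [[0,0,0],[0,0,0.08],-1],
    [[0,0,0],[0,0,0.12],-1],
    [[0,0,0],[0,0,0.145],-1],
    [[0,0,0],[0,0,0.16],-1],
    [[0,0,0],[0,0,0.17],-1],
    [[0,0,0],[0,0,0.178],-1],
  ],
)

```text
clock: 28.4
eef_pos: [600.6, 235.1, 77.3]
tcp_rot: [3.141, 0.001, 1.571]
contact_force: [-10.0, -10.2, 35.6]
opening: 0.451
grasp_force: 45.0
```

Call:
step_arm(
  moves=[
    [[0,0,0],[0,0,0],-0.2],
    [[0,0,0],[0,0,0],0.2],
    [[0,0,0],[0,0,0],0.4],
    [[0,0,0],[0,0,-0.1],0.5],
    [[0,0,0],[0,0,-0.3],0.7],
    [[0,0,0],[0,0,-0.5],0.7],
    [[0,0,0],[0,0,-0.7],0.7],
    [[0,0,0],[0,0,-0.7],0.7],
  ],
)

```text
clock: 29.2
eef_pos: [603.3, 237.4, 221.4]
tcp_rot: [3.133, -0.004, 1.571]
contact_force: [0.4, 1.2, -0.4]
opening: 0.852
grasp_force: 0.0
```

Call:
step_arm(
  moves=[
    [[0,0,0],[-1,-0.8,0],0.7],
    [[0,0,0],[-1,-0.8,0],0.7],
    [[0,0,0],[-1,-0.8,0],0.7],
    [[0,0,0],[-1,-0.8,0],0.7],
    [[0,0,0],[-1,-0.8,0],0.7],
    [[0,0,0],[-1,-0.8,0],0.7],
    [[0,0,0],[-1,-0.8,0],0.7],
  ],
)

```text
clock: 29.9
eef_pos: [439.6, 35.2, 215.4]
tcp_rot: [3.141, -0.0, 1.569]
contact_force: [1.1, -0.4, -0.2]
opening: 0.854
grasp_force: 0.0
```

Run:
```python
from h import *
print(telemetry.sense()["eef_pos"])
b=shot("side","s6");a=shot("top","t6")
A=cv2.resize(a[120:225,375:485,::-1],None,fx=5,fy=5,interpolation=cv2.INTER_CUBIC)
B=cv2.resize(b[200:310,210:290,::-1],None,fx=3,fy=3,interpolation=cv2.INTER_CUBIC)
M=np.zeros((600,800,3),np.uint8);M[:A.shape[0],:A.shape[1]]=A;M[:B.shape[0],555:555+B.shape[1]]=B;cv2.imwrite("pics/m6.png",M)
cv2.imwrite("pics/con_s.png",cv2.resize(b[90:175,250:330,::-1],None,fx=7,fy=7,interpolation=cv2.INTER_CUBIC))
for n in("grip_left","grip_right","pointer_left","pointer_right","mark_left","mark_right"):
  for c in("top","side"): print(n,c,[(np.round(d["xy"],1).tolist(),round(d["conf"],2)) for d in imaging.mark_of(c,n)][:3])
```

```text
[439.63024178  35.15932534 215.38012094]
grip_left top [([414.3, 180.8], 0.72), ([307.9, 129.3], 0.49)]
grip_left side [([296.4, 108.5], 0.67), ([303.9, 129.7], 0.52), ([333.3, 162.5], 0.24)]
grip_right top [([450.4, 174.9], 0.71), ([306.1, 130.3], 0.53)]
grip_right side [([304.9, 380.7], 0.74), ([296.6, 106.4], 0.65)]
pointer_left top [([451.7, 177.4], 0.59)]
pointer_left side [([246.9, 267.8], 0.54)]
pointer_right top [([451.7, 176.1], 0.24)]
pointer_right side [([350.1, 136.5], 0.7)]
mark_left top []
mark_left side [([349.9, 137.8], 0.53)]
mark_right top [([253.8, 143.5], 0.18)]
mark_right side [([248.1, 273.0], 0.19)]
```

View pics/m6.png

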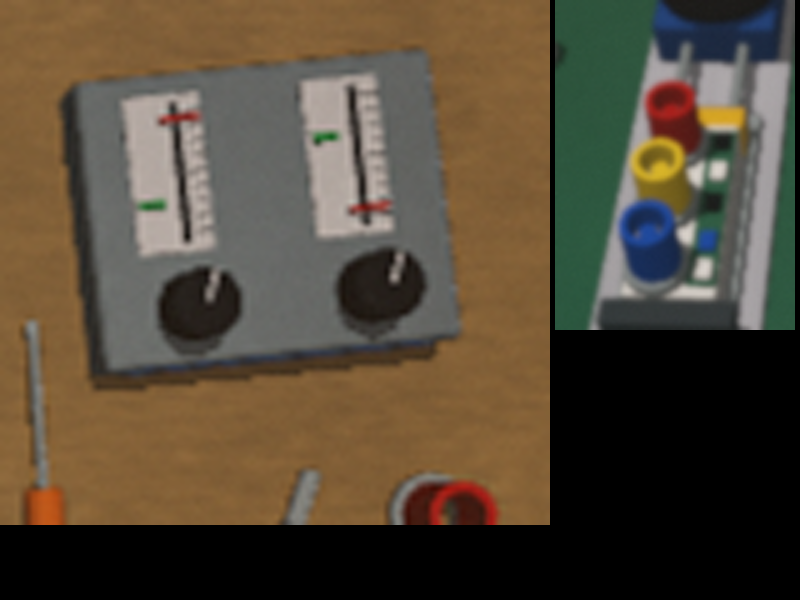

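View pics/con_s.png

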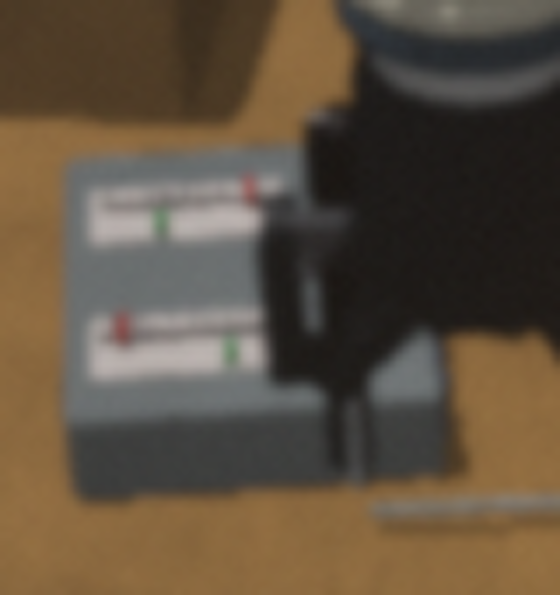

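```bash
cat >> h.py <<'E'
def lin(im,cam="top",boxes=None):
    """subpixel weighted red pointer / green mark centroids, in world"""
    im=im.astype(float); o={}
    for k,(c0,r0,c1,r1) in boxes.items():
        s=im[r0:r1,c0:c1]; R,G,B=s[...,0],s[...,1],s[...,2]
        w=np.clip(R-np.maximum(G,B)-25,0,None) if k[0]=="p" else np.clip(G-np.maximum(R,B)-15,0,None)
        yy,xx=np.mgrid[r0:r1,c0:c1]; o[k]=(np.array([(w*xx).sum(),(w*yy).sum()])/w.sum(), w.sum().round(), (w>0).sum())
    return o
E
python3 - <<'E'
from h import *
im=cv2.imread("pics/t6.png")[:,:,::-1]
L=lambda x,y:(375+x/5,120+y/5)
kl=at("top",L(199,304),92);kr=at("top",L(381,285),92);print(kl,kr)
d=kl-kr;yaw=np.arctan2(-d[0],d[1]);print("yaw knobs",yaw,np.linalg.norm(d))
for a,b in((L(188,240),L(173,103)),(L(366,222),L(350,88))):
    d=at("top",b,50)-at("top",a,50);print("slot yaw",np.arctan2(d[1],d[0]),np.linalg.norm(d))
d=at("top",L(427,50),50)-at("top",L(458,335),50);print("edge",np.arctan2(d[1],d[0]),np.linalg.norm(d))
d=at("top",L(75,85),50)-at("top",L(427,50),50);print("edge2",np.arctan2(-d[0],d[1]),np.linalg.norm(d))
o=lin(im,boxes={"pl":(403,138,418,155),"ml":(399,152,413,168),"pr":(440,152,457,168),"mr":(433,142,446,152)})
W={}
for k,(c,s,n) in o.items(): W[k]=at("top",c,55 if k[0]=="p" else 52); print(k,c.round(2),s,n,W[k].round(1)[:2])
for y in(0.06,.08,.1,.12):
    ex=np.array([np.cos(y),np.sin(y),0]); print(y,(W["pl"]-W["ml"])@ex,(W["pr"]-W["mr"])@ex)
E
```

```text
[ 498.83757134 -276.80671404   92.        ] [ 511.69811874 -378.99719745   92.        ]
yaw knobs 0.1251906263583852 102.99654643486622
slot yaw 0.11824699922590738 80.08257151806004
slot yaw 0.12434395133741358 78.56296084889358
edge 0.11212665655713529 166.762546037182
edge2 0.12295132178183728 206.75562649000753
pl [410.44 143.01] 630.0 16 [ 611.1 -272.4]
ml [405.16 160.59] 276.0 10 [ 560.1 -258.3]
pr [448.81 160.8 ] 595.0 17 [ 562.  -384.1]
mr [439.68 146.85] 262.0 10 [ 602.4 -358.3]
0.06 50.00329074376978 -41.8501974710656
0.08 49.650353403432646 -42.30896642877415
0.1 49.277556583730025 -42.75081236402323
0.12 48.88504939841924 -43.175558544329924
```

Call:
step_arm(
  moves=[
    [[0,0,1],[-1,0.29,0],0.7],
    [[0,0,1],[-1,0.29,0],0.7],
    [[0,0,1],[-1,0.29,0],0.7],
    [[0,0,1],[-1,0.29,0],0.7],
    [[0,0,1],[-1,0.29,0],0.7],
    [[0,0,1],[-1,0.29,0],0.7],
    [[0,0,1],[-1,0.29,0],0.7],
  ],
)

```text
clock: 31.3
eef_pos: [498.1, -164.9, 215.5]
tcp_rot: [-3.141, 0.0, 0.784]
contact_force: [-0.3, 0.1, 0.2]
opening: 0.851
grasp_force: 0.0
```

Call:
step_arm(
  moves=[
    [[0,0,1],[-0.395,0.395,0],0.7],
    [[0,0,1],[-0.395,0.395,0],0.7],
    [[0,0,1],[-0.395,0.395,0],0.7],
    [[0,0,1],[-0.395,0.395,0],0.7],
    [[0,0,1],[-0.395,0.395,0],0.7],
    [[0,0,1],[-0.395,0.395,0],0.7],
    [[0,0,1],[-0.395,0.395,0],0.7],
  ],
)

```text
clock: 32.0
eef_pos: [498.2, -275.6, 215.7]
tcp_rot: [-3.142, 0.0, 0.001]
contact_force: [0.7, 0.3, 0.4]
opening: 0.85
grasp_force: 0.0
```

Call:
step_arm(
  moves=[
    [[0,0,1],[0,0,0],0.7],
    [[0,0,1],[0,0,0],0.7],
    [[0,0,1],[0,0,0],0.7],
    [[0,0,1],[0,0,0],0.7],
    [[0,0,1],[0,0,0],0.7],
    [[0,0,1],[0,0,0],0.7],
    [[0,0,1],[0,0,0],0.7],
  ],
)

```text
clock: 32.7
eef_pos: [498.2, -275.6, 215.7]
tcp_rot: [-3.142, -0.0, -0.783]
contact_force: [-0.3, -0.7, 0.2]
opening: 0.847
grasp_force: 0.0
```

Call:
step_arm(
  moves=[
    [[0,0,1],[0,0,0],0.7],
    [[0,0,1],[0,0,0],0.7],
    [[0,0,1],[0,0,0],0.7],
    [[0,0,1],[0,0,0],0.7],
    [[0,0,1],[0,0,0],0.7],
    [[0,0,1],[0,0,0],0.7],
    [[0,0,1],[0,0,0],0.7],
  ],
)

```text
clock: 33.4
eef_pos: [498.2, -275.7, 215.7]
tcp_rot: [3.142, 0.0, -1.568]
contact_force: [-0.2, -0.1, 0.4]
opening: 0.854
grasp_force: 0.0
```

Run:
```python
from h import *
s=telemetry.sense();print(s["eef_pos"],s["tcp_rot"],s["qpos"][5])
print(at("top",(414.3,180.8),80),at("top",(450.4,174.9),80))
```

```text
[ 498.21312976 -275.73313086  215.69518485] [ 3.14157667e+00  3.55078559e-05 -1.56817376e+00] 2.630826176704425
[ 499.83425706 -278.37170157   80.        ] [ 518.75068583 -380.66429843   80.        ]
```

Call:
step_arm(
  moves=[
    [[0,0,0],[0.008,-0.005,0.2],0.7],
    [[0,0,0],[0.008,-0.005,0.4],0.7],
    [[0,0,0],[0.008,-0.005,0.55],0.7],
    [[0,0,0],[0.008,-0.005,0.65],0.7],
    [[0,0,0],[0.008,-0.005,0.74],0.7],
    [[0,0,0],[0.008,-0.005,0.77],0.7],
    [[0,0,0],[0.008,-0.005,0.77],0.7],
  ],
)

```text
clock: 34.1
eef_pos: [498.8, -277.2, 61.1]
tcp_rot: [3.14, 0.001, -1.569]
contact_force: [-0.5, -1.0, -0.7]
opening: 0.852
grasp_force: 0.0
```

Call:
step_arm(
  moves=[
    [[0,0,0],[0,0,0],0.3],
    [[0,0,0],[0,0,0],0],
    [[0,0,0],[0,0,0],-0.3],
    [[0,0,0],[0,0,0],-0.6],
    [[0,0,0],[0,0,0],-1],
    [[0,0,0],[0,0,0],-1],
    [[0,0,0],[0,0,0],-1],
    [[0,0,0],[0,0,0],-1],
  ],
)

```text
clock: 34.9
eef_pos: [502.0, -278.4, 63.6]
tcp_rot: [-3.136, -0.002, -1.571]
contact_force: [6.4, 1.2, 2.1]
opening: 0.454
grasp_force: 41.1
```

Call:
step_arm(
  moves=[
    [[0,0,-0.15],[0,-0.015,0],-1],
    [[0,0,-0.3],[0,-0.015,0],-1],
    [[0,0,-0.45],[0,-0.015,0],-1],
    [[0,0,-0.6],[0,-0.015,0],-1],
    [[0,0,-0.75],[0,-0.015,0],-1],
    [[0,0,-0.9],[0,-0.015,0],-1],
    [[0,0,-1],[0,-0.015,0],-1],
    [[0,0,-1],[0,-0.015,0],-1],
  ],
)

```text
clock: 35.7
eef_pos: [501.4, -278.6, 63.5]
tcp_rot: [3.14, -0.001, -0.782]
contact_force: [-9.4, -3.9, 13.8]
opening: 0.459
grasp_force: 42.3
```

Call:
step_arm(
  moves=[
    [[0,0,-0.15],[0,0,0],-1],
    [[0,0,-0.3],[0,0,0],-1],
    [[0,0,-0.45],[0,0,0],-1],
    [[0,0,-0.6],[0,0,0],-1],
    [[0,0,-0.75],[0,0,0],-1],
    [[0,0,-0.9],[0,0,0],-1],
    [[0,0,-1],[0,0,0],-1],
    [[0,0,-1],[0,0,0],-1],
  ],
)

```text
clock: 36.5
eef_pos: [501.1, -279.5, 63.5]
tcp_rot: [3.139, 0.001, 0.004]
contact_force: [-11.7, -8.0, 12.3]
opening: 0.454
grasp_force: 42.2
```

```bash
cat >> h.py <<'E'
BX={"pl":(401,136,420,170),"ml":(399,152,413,168),"pr":(436,134,458,170),"mr":(433,142,446,152)}
EX=np.array([np.cos(.12),np.sin(.12),0])
def gap(name):
    im=shot("top",name); o=lin(im,boxes=BX); W={k:at("top",v[0],55 if k[0]=="p" else 52) for k,v in o.items()}
    for k,v in o.items(): print(k,v[0].round(2),v[1],v[2],W[k].round(1)[:2])
    print("left gap",(W["pl"]-W["ml"])@EX,"right",(W["pr"]-W["mr"])@EX)
E
python3 - <<'E'
from h import *
gap("t7")
print(telemetry.sense()["wrist_torque"])
im=imaging.grab_frame("side");cv2.imwrite("pics/s7.png",im[:,:,::-1]);o=blobs(im,("red","gre"),(255,95,310,165),3);print(o)
E
```

```text
pl [410.85 148.31] 639.0 18 [ 595.7 -273.7]
ml [405.16 160.6 ] 281.0 10 [ 560.1 -258.3]
pr [nan nan] 0.0 0 [nan nan]
mr [nan nan] 0.0 0 [nan nan]
left gap 33.49497703637113 right nan
[-1.44707963  1.86585624  0.06022355]
{'red': [], 'gre': []}h.py:33: RuntimeWarning: invalid value encountered in divide
  yy,xx=np.mgrid[r0:r1,c0:c1]; o[k]=(np.array([(w*xx).sum(),(w*yy).sum()])/w.sum(), w.sum().round(), (w>0).sum())
```

Call:
step_arm(
  moves=[
    [[0,0,-0.15],[-0.008,0.004,0],-1],
    [[0,0,-0.3],[-0.008,0.004,0],-1],
    [[0,0,-0.45],[-0.008,0.004,0],-1],
    [[0,0,-0.6],[-0.008,0.004,0],-1],
    [[0,0,-0.75],[-0.008,0.004,0],-1],
    [[0,0,-0.9],[-0.008,0.004,0],-1],
    [[0,0,-1],[-0.008,0.004,0],-1],
    [[0,0,-1],[-0.008,0.004,0],-1],
  ],
)

```text
clock: 37.4
eef_pos: [501.4, -280.3, 63.6]
tcp_rot: [3.138, 0.001, 0.789]
contact_force: [-3.6, -6.8, 6.7]
opening: 0.456
grasp_force: 41.6
```

Call:
step_arm(
  moves=[
    [[0,0,-0.15],[0,0,0],-1],
    [[0,0,-0.3],[0,0,0],-1],
    [[0,0,-0.45],[0,0,0],-1],
    [[0,0,-0.6],[0,0,0],-1],
    [[0,0,-0.75],[0,0,0],-1],
    [[0,0,-0.9],[0,0,0],-1],
    [[0,0,-1],[0,0,0],-1],
    [[0,0,-1],[0,0,0],-1],
  ],
)

```text
clock: 38.2
eef_pos: [502.2, -280.7, 63.6]
tcp_rot: [3.138, 0.004, 1.574]
contact_force: [-0.0, -8.7, 3.6]
opening: 0.453
grasp_force: 41.3
```

Call:
step_arm(
  moves=[
    [[0,0,-0.15],[0,0,0],-1],
    [[0,0,-0.3],[0,0,0],-1],
    [[0,0,-0.45],[0,0,0],-1],
    [[0,0,-0.6],[0,0,0],-1],
    [[0,0,-0.75],[0,0,0],-1],
    [[0,0,-0.9],[0,0,0],-1],
    [[0,0,-1],[0,0,0],-1],
    [[0,0,-1],[0,0,0],-1],
  ],
)

```text
clock: 39.0
eef_pos: [503.0, -280.4, 63.6]
tcp_rot: [3.141, 0.007, 2.359]
contact_force: [3.7, -5.9, 0.5]
opening: 0.452
grasp_force: 41.1
```

```bash
python3 - 2>/dev/null <<'E'
from h import *
gap("t8"); s=telemetry.sense();print(s["tcp_rot"],s["qpos"][5])
E
```

```text
pl [412.7  156.34] 457.0 13 [ 572.5 -279.3]
ml [403.4  160.72] 58.0 4 [ 559.6 -253.2]
pr [nan nan] 0.0 0 [nan nan]
mr [nan nan] 0.0 0 [nan nan]
left gap 9.677170369014487 right nan
[3.14053051 0.00660666 2.35743448] -1.2965379675853326
```

Call:
step_arm(
  moves=[
    [[0,0,-0.15],[0,0,0],-1],
    [[0,0,-0.3],[0,0,0],-1],
    [[0,0,-0.45],[0,0,0],-1],
    [[0,0,-0.6],[0,0,0],-1],
    [[0,0,-0.75],[0,0,0],-1],
    [[0,0,-0.9],[0,0,0],-1],
    [[0,0,-1],[0,0,0],-1],
    [[0,0,-1],[0,0,0],-1],
  ],
)

```text
clock: 39.85
eef_pos: [503.3, -279.5, 63.6]
tcp_rot: [-3.139, 0.006, -3.139]
contact_force: [5.3, 0.2, 1.9]
opening: 0.455
grasp_force: 41.1
```

Call:
step_arm(
  moves=[
    [[0,0,-0.1],[0,0,0],-1],
    [[0,0,-0.2],[0,0,0],-1],
    [[0,0,-0.2],[0,0,0],-1],
    [[0,0,-0.2],[0,0,0],0],
    [[0,0,-0.2],[0,0,0],0.7],
    [[0,0,-0.2],[0,0,0],0.7],
    [[0,0,-0.2],[0,0,0],0.7],
  ],
)

```text
clock: 40.55
eef_pos: [500.3, -278.3, 61.7]
tcp_rot: [3.141, -0.0, -2.985]
contact_force: [-1.1, -0.6, -1.1]
opening: 0.85
grasp_force: 0.0
```

```bash
python3 - 2>/dev/null <<'E'
from h import *
gap("t9"); s=telemetry.sense();print(s["eef_pos"],s["tcp_rot"],s["qpos"][5])
E
```

```text
pl [412.31 159.62] 633.0 18 [ 563.  -278.2]
ml [405.15 160.58] 279.0 10 [ 560.2 -258.3]
pr [nan nan] 0.0 0 [nan nan]
mr [nan nan] 0.0 0 [nan nan]
left gap 0.46231728825449336 right nan
[ 500.40854742 -278.33951259   61.66587621] [ 3.14143722e+00 -2.22504350e-04 -2.98476186e+00] -2.2378313204584983
```

Call:
step_arm(
  moves=[
    [[0,0,0],[0,0,-0.2],0.7],
    [[0,0,0],[0,0,-0.4],0.7],
    [[0,0,0],[0.005,-0.2,-0.4],0.7],
    [[0,0,0],[0.011,-0.4,-0.4],0.7],
    [[0,0,0],[0.011,-0.523,-0.4],0.7],
    [[0,0,0],[0.011,-0.523,-0.4],0.7],
    [[0,0,0],[0.011,-0.523,-0.4],0.7],
  ],
)

```text
clock: 41.3
eef_pos: [514.2, -382.0, 141.2]
tcp_rot: [3.141, -0.001, -2.986]
contact_force: [0.7, -0.8, 0.0]
opening: 0.851
grasp_force: 0.0
```

Call:
step_arm(
  moves=[
    [[0,0,0],[0,0,0.1],0.7],
    [[0,0,0],[0,0,0.2],0.7],
    [[0,0,0],[0,0,0.3],0.7],
    [[0,0,0],[0,0,0.38],0.7],
    [[0,0,0],[0,0,0.4],0.7],
    [[0,0,0],[0,0,0.4],0.7],
  ],
)

```text
clock: 41.9
eef_pos: [514.4, -381.3, 61.2]
tcp_rot: [3.141, -0.001, -2.984]
contact_force: [-0.1, -0.4, 1.0]
opening: 0.849
grasp_force: 0.0
```

Call:
step_arm(
  moves=[
    [[0,0,0],[0,0,0],0.3],
    [[0,0,0],[0,0,0],0],
    [[0,0,0],[0,0,0],-0.3],
    [[0,0,0],[0,0,0],-0.6],
    [[0,0,0],[0,0,0],-1],
    [[0,0,0],[0,0,0],-1],
    [[0,0,0],[0,0,0],-1],
    [[0,0,0],[0,0,0],-1],
  ],
)

```text
clock: 42.7
eef_pos: [515.4, -382.7, 62.9]
tcp_rot: [-3.14, 0.001, -2.985]
contact_force: [-0.8, 0.1, 7.6]
opening: 0.457
grasp_force: 39.9
```

```bash
python3 - 2>/dev/null <<'E'
from h import *
gap("t10"); s=telemetry.sense();print(s["eef_pos"],s["tcp_rot"],s["qpos"])
E
```

```text
pl [412.28 159.61] 633.0 18 [ 563.  -278.2]
ml [405.14 160.59] 276.0 10 [ 560.1 -258.2]
pr [448.8 160.8] 588.0 17 [ 562. -384.]
mr [439.67 146.84] 263.0 11 [ 602.4 -358.2]
left gap 0.49321604316395284 right -43.21472642317869
[ 515.37651131 -382.70521183   62.9060955 ] [-3.14007327e+00  1.33460302e-03 -2.98475885e+00] [-6.41011882e-01  5.67625106e-01  1.71566821e+00 -1.39701539e-04
  8.56279802e-01 -2.36854956e+00]
```

Call:
step_arm(
  moves=[
    [[0,0,0.15],[0,0,0],-1],
    [[0,0,0.3],[0,0,0],-1],
    [[0,0,0.45],[0,0,0],-1],
    [[0,0,0.6],[0,0,0],-1],
    [[0,0,0.75],[0,0,0],-1],
    [[0,0,0.9],[0,0,0],-1],
    [[0,0,1],[0,0,0],-1],
    [[0,0,1],[0,0,0],-1],
  ],
)

```text
clock: 43.55
eef_pos: [515.3, -383.2, 62.9]
tcp_rot: [-3.141, 0.002, 2.51]
contact_force: [-2.0, -3.4, 5.5]
opening: 0.456
grasp_force: 40.1
```

Call:
step_arm(
  moves=[
    [[0,0,0.15],[0,0,0],-1],
    [[0,0,0.3],[0,0,0],-1],
    [[0,0,0.45],[0,0,0],-1],
    [[0,0,0.6],[0,0,0],-1],
    [[0,0,0.75],[0,0,0],-1],
    [[0,0,0.9],[0,0,0],-1],
    [[0,0,1],[0,0,0],-1],
    [[0,0,1],[0,0,0],-1],
  ],
)

```text
clock: 44.35
eef_pos: [514.9, -383.4, 62.9]
tcp_rot: [3.141, 0.002, 1.725]
contact_force: [-3.1, -4.5, 6.7]
opening: 0.459
grasp_force: 40.1
```

Call:
step_arm(
  moves=[
    [[0,0,0.15],[0,0,0],-1],
    [[0,0,0.3],[0,0,0],-1],
    [[0,0,0.45],[0,0,0],-1],
    [[0,0,0.6],[0,0,0],-1],
    [[0,0,0.75],[0,0,0],-1],
    [[0,0,0.9],[0,0,0],-1],
    [[0,0,1],[0,0,0],-1],
    [[0,0,1],[0,0,0],-1],
  ],
)

```text
clock: 45.15
eef_pos: [514.5, -383.2, 62.9]
tcp_rot: [3.14, 0.001, 0.94]
contact_force: [-5.0, -4.6, 6.9]
opening: 0.457
grasp_force: 40.3
```

Call:
step_arm(
  moves=[
    [[0,0,0.15],[0,0,0],-1],
    [[0,0,0.3],[0,0,0],-1],
    [[0,0,0.45],[0,0,0],-1],
    [[0,0,0.6],[0,0,0],-1],
    [[0,0,0.75],[0,0,0],-1],
    [[0,0,0.9],[0,0,0],-1],
    [[0,0,1],[0,0,0],-1],
    [[0,0,1],[0,0,0],-1],
  ],
)

```text
clock: 45.95
eef_pos: [514.3, -382.9, 62.9]
tcp_rot: [3.14, 0.0, 0.154]
contact_force: [-6.0, -1.5, 8.8]
opening: 0.452
grasp_force: 40.3
```

```bash
python3 - 2>/dev/null <<'E'
from h import *
gap("t11")
E
```

```text
pl [412.3  159.62] 634.0 18 [ 563.  -278.2]
ml [405.14 160.59] 278.0 10 [ 560.2 -258.2]
pr [447.26 150.05] 696.0 17 [ 593.1 -379.4]
mr [439.71 146.85] 262.0 11 [ 602.4 -358.3]
left gap 0.45423262592860775 right -11.739014049043035
```

Call:
step_arm(
  moves=[
    [[0,0,0.15],[0,0,0],-1],
    [[0,0,0.3],[0,0,0],-1],
    [[0,0,0.45],[0,0,0],-1],
    [[0,0,0.6],[0,0,0],-1],
    [[0,0,0.75],[0,0,0],-1],
    [[0,0,0.9],[0,0,0],-1],
    [[0,0,1],[0,0,0],-1],
    [[0,0,1],[0,0,0],-1],
  ],
)

```text
clock: 46.8
eef_pos: [514.3, -382.5, 62.9]
tcp_rot: [3.141, -0.0, -0.631]
contact_force: [-5.3, 0.1, 9.8]
opening: 0.456
grasp_force: 40.4
```

Call:
step_arm(
  moves=[
    [[0,0,0.15],[0,0,0],-1],
    [[0,0,0.3],[0,0,0],-1],
    [[0,0,0.4],[0,0,0],-1],
    [[0,0,0.46],[0,0,0],-1],
    [[0,0,0.49],[0,0,0],-1],
    [[0,0,0.49],[0,0,0],-1],
  ],
)

```text
clock: 47.4
eef_pos: [514.5, -382.3, 62.9]
tcp_rot: [3.141, -0.0, -1.014]
contact_force: [-4.5, -0.4, 8.7]
opening: 0.456
grasp_force: 40.4
```

Call:
step_arm(
  moves=[
    [[0,0,0],[0,0,0],0],
    [[0,0,0],[0,0,0],0.7],
    [[0,0,0],[0,0,0],0.7],
    [[0,0,0],[0,0,-0.2],0.7],
    [[0,0,0],[0,0,-0.4],0.7],
    [[0,0,0],[0,0,-0.6],0.7],
    [[0,0,0],[0,0,-0.7],0.7],
  ],
)

```text
clock: 48.1
eef_pos: [516.0, -382.9, 205.5]
tcp_rot: [-3.14, -0.004, -1.013]
contact_force: [0.8, 0.6, -0.6]
opening: 0.853
grasp_force: 0.0
```

```bash
python3 - 2>/dev/null <<'E'
from h import *
gap("t12"); s=telemetry.sense();print(s["eef_pos"],s["tcp_rot"])
E
```

```text
pl [412.3  159.62] 668.0 19 [ 563.  -278.2]
ml [405.15 160.6 ] 289.0 10 [ 560.1 -258.2]
pr [446.73 146.09] 745.0 19 [ 604.6 -377.8]
mr [439.68 146.85] 277.0 10 [ 602.4 -358.3]
left gap 0.507127964050438 right -0.1539469953801391
[ 516.91611672 -383.52398536  207.78735906] [-3.13878042 -0.00698131 -1.01323317]
```

Call:
step_arm(
  moves=[
    [[0,0,0],[0.03,0.9,0],0.7],
    [[0,0,0],[0.03,0.9,0],0.7],
    [[0,0,0],[0.03,0.9,0],0.7],
    [[0,0,0],[0.03,0.9,0],0.7],
    [[0,0,0],[0.03,0.9,0],0.7],
    [[0,0,0],[0.03,0.9,0],0.7],
    [[0,0,0],[0.03,0.9,0],0.7],
  ],
)

```text
clock: 48.85
eef_pos: [366.0, -481.8, 201.4]
tcp_rot: [-3.141, 0.0, -1.013]
contact_force: [-0.1, 0.4, 0.1]
opening: 0.849
grasp_force: 0.0
```

```bash
python3 - 2>/dev/null <<'E'
from h import *
gap("t13"); b=shot("side","s13"); a=cv2.imread("pics/t13.png")
B=b[:,:,::-1]
M=np.zeros((600,800,3),np.uint8)
A=cv2.resize(a[130:185,395:465],None,fx=5.7,fy=5.7,interpolation=cv2.INTER_CUBIC);M[:A.shape[0],:A.shape[1]]=A
C=cv2.resize(B[100:160,255:320],None,fx=6,fy=6,interpolation=cv2.INTER_CUBIC);M[:C.shape[0],405:405+C.shape[1]]=C
D=cv2.resize(a[120:182,195:345],None,fx=3.6,fy=3.6,interpolation=cv2.INTER_CUBIC);M[370:370+D.shape[0],:D.shape[1]]=D
E_=cv2.resize(B[220:310,220:285],None,fx=2.5,fy=2.5,interpolation=cv2.INTER_CUBIC);M[370:370+E_.shape[0],560:560+E_.shape[1]]=E_
cv2.imwrite("pics/m13.png",M)
for k in("p","m"):
    for q,(bx) in {"L":(262,128,300,150),"R":(258,108,300,130)}.items():
        o=lin(b,boxes={k:bx})[k];print(k,q,o[0].round(2),o[1],at("side",o[0],55 if k=="p" else 52).round(1),(at("side",o[0],55 if k=="p" else 52)@EX).round(2))
print(telemetry.sense()["clock"])
E
```

```text
pl [412.28 159.63] 702.0 20 [ 563.  -278.2]
ml [405.15 160.59] 307.0 10 [ 560.1 -258.3]
pr [446.73 146.09] 794.0 20 [ 604.6 -377.8]
mr [439.69 146.85] 290.0 10 [ 602.4 -358.3]
left gap 0.44121635650501434 right -0.1802914022864603
p L [282.22 135.38] 69.0 [ 561.7 -278.    55. ] 524.42
p R [270.58 109.84] 805.0 [ 614.1 -423.    55. ] 559.05
m L [282.25 140.  ] 4.0 [ 560.1 -257.9   52. ] 525.23
m R [273. 121.] 1.0 [ 599.8 -361.2   52. ] 552.27
48.95
```

View pics/m13.png

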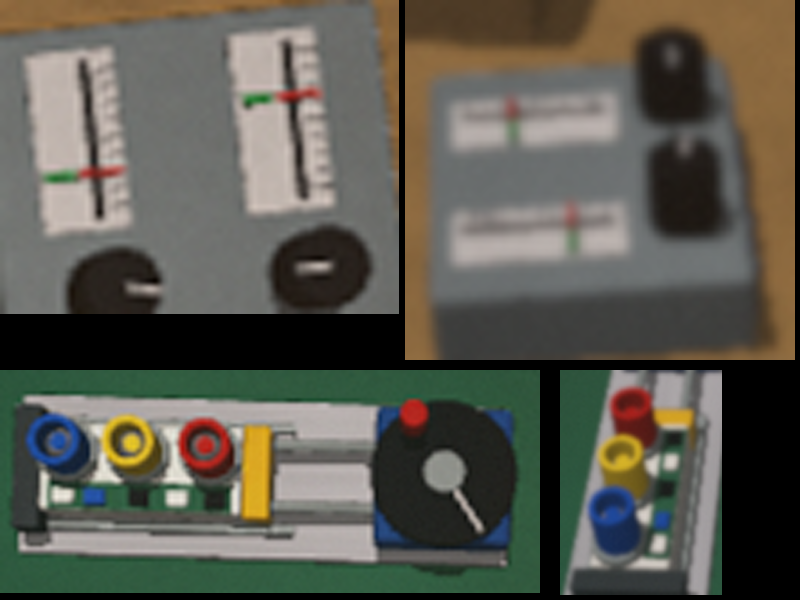

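In the last picture both red pointers continue their green marks: left at about (100,175), right at (297,95). All three sleeves sit on their own ports, and the yellow jaw is against the unit. I'm handing the job in.

```bash
python3 -c "
from rig import r
print(r.sign_off())"
```

```text
the job is handed in; nothing more can be done
None
```

I handed the job in at about 49 s of robot time: the unit is clamped home, the red, yellow and blue sleeves are down on their ports, and both pointers measured within about 0.5 mm of their marks; the hand-in returned no verdict.

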